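# Release the mixing tin from the two-lane rack with the jog lever

## Robot

A 6-joint arm with a two-finger parallel gripper is mounted at the origin on a cart in front of the work surface, level with it; the furniture and walls round the work are solid. World frame = base frame: x ahead of the robot, y to its left, z up, the work surface at z = 0. Lengths are in m, angles in rad, forces in N, time in s.
With the tool pointing down it reaches from about 0.4 to 0.825 m from the base axis. Payload 7 kg.
Tool frame: the origin (TCP) lies on the front face of the gripper's body, between the roots of the fingers; the fingertips stand 73 mm ahead of it and the grasp point (between the pads) lies 54 mm ahead of it (ctrl.nose_length is the distance from the TCP to the fingertips, in m); z points along the fingers, y is the direction in which the jaws open and shut (so a half turn about z gives the same grasp; the last joint's range is limited). The gripper opens to 85 mm and grips with 20 to 120 N. Pads are 22 mm wide; open, the fingers measure 114 mm over their backs; the gripper's body (76 mm by 85 mm) begins 54 mm behind the grasp point. The pads swing forward as they close: fully open they stand 13 mm farther back than shut.
Start: joints at [1.577, 0.359, 0.012, 0, -1.224, -0.288], TCP at [0.188, 0.648, 0.304] pointing down, gripper open.
Joint ranges: [-3.07, 3.07], [-1.43, 2.12], [-1.02, 1.25], [-3.03, 1.67], [-3.05, -0], [-3.03, 3.03]. Speed limits (rad/s): [2.39, 2.39, 3.01, 3.14, 3.14, 3.14].

## Interface

Orientations are given as a rotation vector (axis times angle).
In Python, from cell import get_state, viewer, close_job, ctrl gives the robot as it stands.
- The arm moves only by the tool jog_arm, never from a script. Its argument "series" is a list of rows, each a list of 3 entries, a list of its own where there are three numbers: the shift along the tool's x, y, z in m, then the turn, a rotation vector about the tool's x, y, z in degrees, then the gripper's target within -1 to 1 (shut at 1, half-way at 0, fully open at -1). A call has exactly 5 rows; each row shifts and turns the commanded pose from where the row before left it, along the tool's axes as they then stand; what a row does not reach is not made up. A row lasts 1/10 s, in which the tool goes at most 50 mm and 8.59 degrees, less where a joint would pass 70% of its speed; a pose out of reach is approached as far as the arm can. A call with a gripper value outside its range is refused whole. The fingers move at their own pace and stop on an object; "squeeze" is the grip in N (left out, the last holds). Time passes only in rows, so rows that do not move let the fingers close, or fill a call up. It gives the time, the measured TCP pose, the force and the opening at its end, in the units of the state.
- get_state(): the state, without advancing time (a new reading comes with each control period).
- viewer.snapshot(name): name is "scene" or "side" or "wrist"; returns the picture (384x512x3 uint8, blue, green, red); there is no depth.
- viewer.camera_info(name): a dict with "camera_matrix" (3x3 intrinsics, pixels), "world_to_cam" (4x4, takes a point from world to camera coordinates); the wrist camera has in their place "tool_from_camera" (4x4, takes a point from camera to tool coordinates, whose origin is the TCP and whose axes are the flange's). Camera axes: x right, y up, looking along -z (the intrinsics and any distortion apply to the point x, -y, -z); pixel columns grow to the right and rows downward; lengths in m; the calibration is good to about 2 mm. A picture is of the moment at which its call begins: read the wrist's pose just before it. camera_info takes no time and is no camera call.
- close_job(): hands the job in, once; it reports no verdict.
Trained networks look in the newest picture that a camera, given by its name, has taken for a name from the list of things; names that differ only in an ending like _2 or _b are one class to them, and where a whole thing is asked for, a point or a joint stands for the part that bears it (a point fixed in the world has none). Each returns a list of dicts, best first, with "p" (0 to 1); they miss things now and then, are a little off and sometimes report something else, mostly with a low value. They report only what shows in the picture. A call takes as long as a camera call.
- viewer.spot_in(camera, name): "extent" ([left, top, right, bottom] in pixels, round what is visible of it).
- viewer.silhouettes(camera, name): "pixels" (384x512 bool, what is visible of it) and "extent" ([left, top, right, bottom] in pixels, round what is visible of it).
The state is a dict: "time": time; "qpos": joint angles; "joint_velocities": joint speeds; "tau": joint torques, N m; "tool_pos": TCP position; "eef_rot": TCP orientation; "wrist_force": force on the tool from outside, world axes, zero at the start; "torque": the same for the moment, N m; "width": finger opening in m.
Only numpy, scipy, OpenCV 4.12 (cv2) and the standard library are available. Lean on these libraries where they do the work, as an engineer would, in place of code of your own. Each camera call takes 0.05 s, during which the arm holds its last target.

## Task

Slide the grey bin by its handle squarely up to the foot of the rack, its low side under the lane that holds the slim tin (it may be either lane; the wide tin lies in the other). Lean the spring-centred lever fully towards that lane for about a second so that the slim tin rolls into the bin by itself, and let the lever swing back to the centre. Then bring the bin with the tin in it squarely into the space between the four tape marks and let go, without touching the slim tin with the fingers, letting the wide tin out of its lane, leaning the lever to the wide tin's side or disturbing the tin and the bottle standing beside the rack.

Things in the scene. Friction and masses are not known exactly. Their poses are not given: they have to be found in the camera images.
- rack: fixed two-lane gravity rack, grey steel, 148 deep x 300 wide x 150 high. Origin: middle of its foot's front edge, on the trolley top; x points away from the robot into the rack, y to the left lane. Lane centres y = +-90; each is a pair of rails (94 wide in all) sloping to the robot, with a lip 20 mm out over the foot's front edge, underside 34 mm up. Gate paddles at x = 75 hold the tins
- dock_left (a point): point on the trolley top at the front edge of the rack's foot, on the centre line of the left (+y) lane; axes as the rack's. A bin stands right under this lane's lip when its mouth point is here.
- dock_right (a point): the same for the right (-y) lane
- jog (a joint): release lever between the lanes: upright, black 34 mm ball on top, spring-centred, swings sideways. 0 = centre, positive = leaned left (rack +y), negative = right, stops at +-0.42 rad; spring 1.6 N m/rad (about 4 N at the ball). Leaned to one side it sinks that side's gate (clear from about 0.3 rad) and the tin there rolls out; the other stays shut. Released, it swings back
- lever_ball (a point): centre of the ball on the release lever, about 210 mm above the trolley and 155 mm above the pivot axis (which runs along rack x)
- lever_pivot (a point): point on the lever's pivot axis (rack x direction), straight below the ball when the lever is upright; 55 mm above the trolley; axes as the rack's
- bin: loose grey plastic picking bin, 104 long (x) x 138 wide (y), walls 4 thick, 0.6 kg. Origin: centre of its underside; x points from the handle to the low side. The wall at +x is only 18 high (the mouth, which goes under the rack's lip); the other three are 45 high. A steel bar handle stands out 34 mm from the -x wall
- bin_mouth (a point): middle of the outer lower edge of the bin's low side; axes as the bin's
- bin_handle (a point): middle of the bin's handle bar: a round bar 12 mm thick and 84 long, along the bin's y, 86 mm from the bin's origin towards -x, centre 35 mm above the trolley; 28 mm free between bar and bin wall
- marks: parking place: four flat corner marks of white masking tape on the trolley top round a space of about 125 x 155 for the bin. Origin: its centre; the bin's x belongs along its x.
- slim_tin: the plain steel mixing tin, slim: 54 diameter x 94 long, lying in one of the lanes at the start. Origin: centre of its bottom; its z is the tin's axis.
- slim_tin_mid (a point): centre of the slim tin
- wide_tin: plain grey tin, wide: 72 diameter x 85 long, lying in the other lane. Origin: centre of its bottom.
- wide_tin_mid (a point): centre of the wide tin
- bright_tin: light paint tin with lid, 72 diameter x 98 high, standing to the left of the rack; bystander. Origin: centre of its underside
- additive_bottle: small bottle, 49 diameter x 111 high, standing to the right of the rack; bystander. Origin: centre of its underside

How it is judged:
On the way, in this order (a step that is already met when the one before it is completed fails the run):
1. the bin stands with its low side under the lip of the slim tin's lane (mouth within 30 mm of that dock point, square within 0.2 rad), the tin still in its lane (height (world z) of slim_tin_mid above 0.09 m and ((y of slim_tin_mid in the frame of rack above 0.03 m and horizontal distance between bin_mouth and dock_left below 0.03 m and angle between the x axis of bin and the x axis of rack, either way round below 0.2 rad) or (y of slim_tin_mid in the frame of rack below -0.03 m and horizontal distance between bin_mouth and dock_right below 0.03 m and angle between the x axis of bin and the x axis of rack, either way round below 0.2 rad))), for 0.2 s.
2. the lever is leaned towards the slim tin's lane beyond 0.3 rad and held there for 0.6 s (((y of slim_tin_mid in the frame of rack above 0.03 m and value of joint jog above 0.3 rad) or (y of slim_tin_mid in the frame of rack below -0.03 m and value of joint jog below -0.3 rad))), for 0.6 s.
3. the lever is back at its centre (within 0.06 rad), the slim tin lies in the bin (value of joint jog between -0.06 and 0.06 rad and x of slim_tin_mid in the frame of bin between -0.05 and 0.05 m and y of slim_tin_mid in the frame of bin between -0.066 and 0.066 m and z of slim_tin_mid in the frame of bin between 0 and 0.06 m), for 0.3 s.
4. the bin with the tin in it stands between the tape marks (centre within 30 mm, square within 0.2 rad) (horizontal distance between bin and marks below 0.03 m and angle between the x axis of bin and the x axis of marks, either way round below 0.2 rad and angle between bin's own z axis and vertical below 0.1 rad and height (world z) of bin below 0.008 m and x of slim_tin_mid in the frame of bin between -0.05 and 0.05 m and y of slim_tin_mid in the frame of bin between -0.066 and 0.066 m and z of slim_tin_mid in the frame of bin between 0 and 0.06 m), for 0.2 s.
At the end, for the whole second after the job is handed in: The bin stands flat between the four tape marks, centre within 30 mm and square within 0.2 rad, at rest, with the slim tin in it; the wide tin still lies in its lane behind the gate; the lever is at its centre within 0.06 rad (all of step 4 and value of joint jog between -0.06 and 0.06 rad and x of wide_tin_mid in the frame of rack between 0.08 and 0.14 m and z of wide_tin_mid in the frame of rack above 0.09 m and linear speed of bin below 0.02 m/s and linear speed of slim_tin below 0.05 m/s); the robot touches nothing.
It fails at once if the fingers touch the slim tin (contact force between the fingers and slim_tin above 1 N).
It fails at once if the lever is leaned to the wide tin's side beyond 0.2 rad ((y of wide_tin_mid in the frame of rack above 0.03 m and value of joint jog above 0.2 rad) or (y of wide_tin_mid in the frame of rack below -0.03 m and value of joint jog below -0.2 rad)).
It fails at once if the wide tin leaves its place behind the gate (not (x of wide_tin_mid in the frame of rack between 0.08 and 0.14 m and z of wide_tin_mid in the frame of rack above 0.09 m)).
It fails at once if a bystander is pushed more than 30 mm or tipped over (distance of any of bright_tin, additive_bottle from where it was at the start of the episode above 0.03 m or angle between any of bright_tin, additive_bottle's own z axis and vertical above 0.5 rad).
It also fails if it takes over 64 s, if anything falls off the work surface, if the arm or the gripper's body presses on something with over 40 N, if the wrist force passes 120 N, or if a joint passes its speed limit or range.

## Working session

There is one attempt and no reset: what is moved stays moved. The work goes in short steps, Python scripts to look and compute and a tool call to move; the robot and the scene stay as the last step left them, time stands still between calls to the robot, and variables do not carry over. Pictures are saved under pics/ and viewed, and the job is handed in when it is done.

Besides the shell and the picture viewer there is one more tool, called after "Emit:" as name([rows], argument=value, ...), one row to a line, values as JSON. jog_arm: Moves the arm, as the interface text tells. Its arguments: {"type":"object","properties":{"series":{"type":"array","items":{"type":"array"}},"squeeze":{"type":"number"}},"required":["series"]}

```bash
ls; mkdir -p pics; python3 - <<'E'
from cell import get_state, viewer, ctrl
import cv2
s=get_state(); print(s)
for n in ["scene","side","wrist"]:
    im=viewer.snapshot(n); cv2.imwrite(f"pics/{n}0.png",im)
    print(n,viewer.camera_info(n))
E
```

```text
pics
{'time': 0.0, 'qpos': array([ 1.57710898e+00,  3.59382762e-01,  1.10470137e-02, -3.66362876e-04,
       -1.22410405e+00, -2.88123065e-01]), 'joint_velocities': array([-0.00052824,  0.00100776,  0.00039432,  0.00085052,  0.00050186,
       -0.00078726]), 'tau': array([ 1.91979743e-04, -5.83318877e+01,  2.93414086e+01,  6.93625331e+00,
       -5.98941246e-03,  1.26420176e-05]), 'tool_pos': array([0.18760943, 0.64801681, 0.30295817]), 'eef_rot': array([ 3.10877007e+00, -4.41161935e-01, -1.56464390e-04]), 'wrist_force': array([-0.38008605,  0.18841982,  0.69897913]), 'torque': array([ 0.03070414, -0.0009231 ,  0.01956532]), 'width': 0.08555138408966177}
scene {'camera_matrix': array([[397.32330008,   0.        , 261.123835  ],
       [  0.        , 397.32330008, 189.45322476],
       [  0.        ,   0.        ,   1.        ]]), 'world_to_cam': array([[ 0.90215514, -0.43083952,  0.02221298, -0.51019867],
       [ 0.18239452,  0.42757285,  0.88538901, -0.21667118],
       [-0.39095824, -0.79470672,  0.46431981, -1.17431748],
       [ 0.        ,  0.        ,  0.        ,  1.        ]
[... 284 characters left out ...]
5283414,  0.89158957, -0.11765256],
       [ 0.00770279,  0.89157789,  0.45280188, -1.26862553],
       [ 0.        ,  0.        ,  0.        ,  1.        ]])}
wrist {'camera_matrix': array([[319.0627864 ,   0.        , 253.88368938],
       [  0.        , 319.0627864 , 188.36901291],
       [  0.        ,   0.        ,   1.        ]]), 'tool_from_camera': array([[ 1.30013253e-03,  9.54912634e-01,  2.96884105e-01,
         7.58328998e-02],
       [ 9.99999153e-01, -1.25985950e-03, -3.26981744e-04,
         1.87059423e-06],
       [ 6.17932601e-05,  2.96884278e-01, -9.54913463e-01,
        -7.08970945e-02],
       [ 0.00000000e+00,  0.00000000e+00,  0.00000000e+00,
         1.00000000e+00]])}
```

View pics/scene0.png

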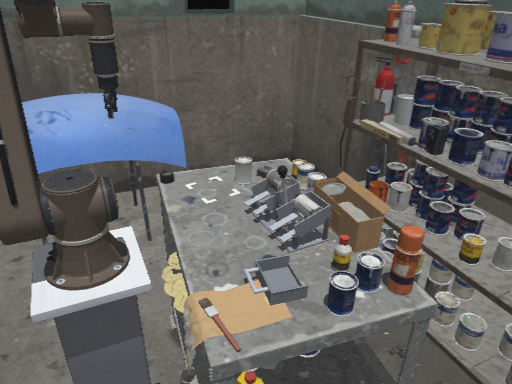

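View pics/side0.png

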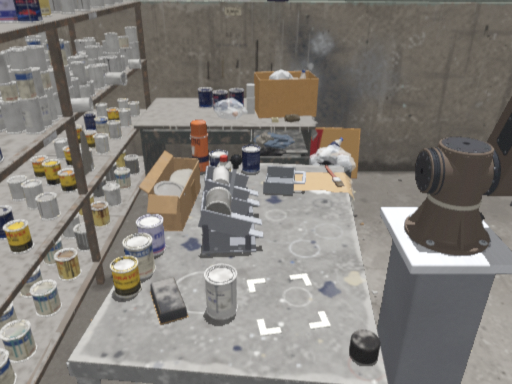

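View pics/wrist0.png

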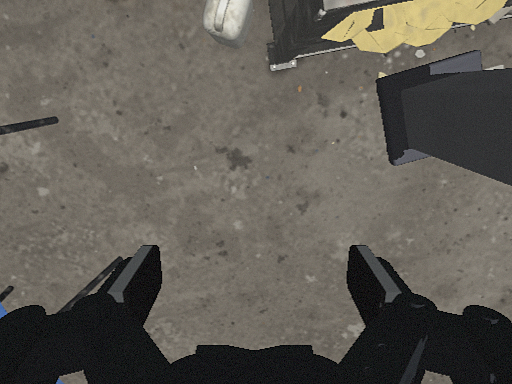

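```bash
cat > h.py <<'E'
from cell import get_state, viewer, ctrl, close_job
import cv2, numpy as np
from scipy.spatial.transform import Rotation as R
INF={n:viewer.camera_info(n) for n in("scene","side","wrist")}
def w2c(n,s=None):
    if n!="wrist": return np.array(INF[n]["world_to_cam"])
    T=np.eye(4);T[:3,:3]=R.from_rotvec(s["eef_rot"]).as_matrix();T[:3,3]=s["tool_pos"]
    return np.linalg.inv(T@INF[n]["tool_from_camera"])
def proj(n,P,s=None):
    P=np.atleast_2d(P);M=w2c(n,s);c=P@M[:3,:3].T+M[:3,3]
    K=INF[n]["camera_matrix"];q=c*[1,-1,-1]
    q=q@K.T;return q[:,:2]/q[:,2:]
def ray(n,uv,s=None):
    K=INF[n]["camera_matrix"];M=np.linalg.inv(w2c(n,s))
    d=np.linalg.inv(K)@[uv[0],uv[1],1.];d=d*[1,-1,-1]
    return M[:3,3],M[:3,:3]@d
def onz(n,uv,z=0,s=None):
    o,d=ray(n,uv,s);return o+d*(z-o[2])/d[2]
def crop(im,l,t,r,b,k,name):
    c=cv2.resize(im[t:b,l:r],None,fx=k,fy=k,interpolation=cv2.INTER_CUBIC);cv2.imwrite("pics/"+name,c)
E
python3 - <<'E'
from h import *
for n in("scene","side"):
    im=cv2.imread(f"pics/{n}0.png")
    crop(im,*((170,140,340,310) if n=="scene" else (180,140,360,345)),3 if n=="scene" else 2.9,n+"0z.png")
    for t in["rack","bin","marks","slim_tin","wide_tin","bright_tin","additive_bottle","lever_ball"]:
        r=viewer.spot_in(n,t)
        print(n,t,[(round(x["p"],2),np.round(x["extent"],1).tolist()) for x in r[:2]])
E
```

```text
scene rack [(0.58, [245.0, 163.7, 332.1, 251.5])]
scene bin [(0.96, [247.4, 255.6, 310.6, 306.5])]
scene marks [(0.7, [185.5, 179.1, 242.8, 204.7])]
scene slim_tin [(0.63, [293.5, 195.3, 320.1, 214.2]), (0.48, [246.8, 166.5, 332.2, 251.8])]
scene wide_tin [(0.67, [265.3, 171.0, 294.2, 191.3])]
scene bright_tin [(0.86, [231.9, 155.4, 251.9, 184.0])]
scene additive_bottle [(0.64, [334.4, 234.8, 353.1, 271.4])]
scene lever_ball [(0.58, [274.0, 167.5, 302.3, 221.7])]
side rack [(0.8, [197.5, 155.3, 263.7, 255.9]), (0.65, [207.1, 183.9, 231.7, 212.6])]
side bin []
side marks [(0.7, [209.0, 167.4, 230.2, 183.5]), (0.65, [248.7, 273.1, 331.4, 333.1])]
side slim_tin [(0.77, [210.3, 164.7, 230.7, 182.7])]
side wide_tin [(0.57, [206.8, 184.4, 230.1, 215.8])]
side bright_tin [(0.56, [203.7, 263.3, 241.6, 321.0])]
side additive_bottle [(0.69, [219.0, 155.4, 229.3, 167.4])]
side lever_ball [(0.8, [227.5, 153.0, 241.3, 192.0])]
```

View pics/scene0z.png

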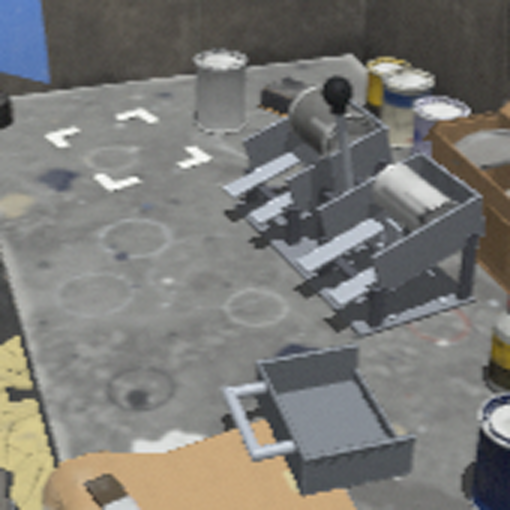

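View pics/side0z.png

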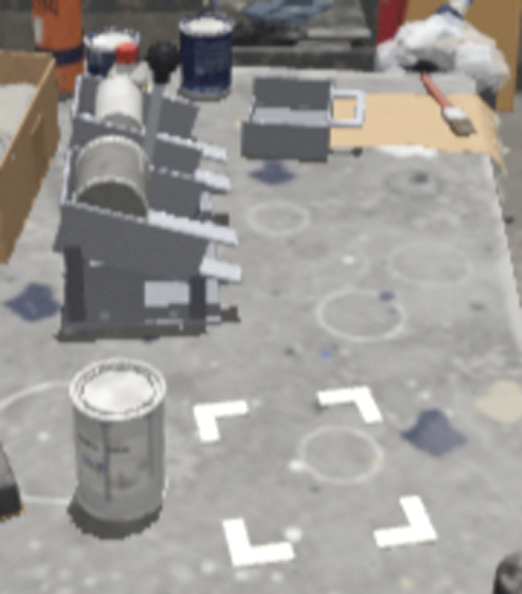

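```bash
python3 - <<'E'
from h import *
from scipy.optimize import least_squares
sc=lambda x,y:(170+x/3-.33,140+y/3-.33); sd=lambda x,y:(180+x/2.9-.33,140+y/2.9-.33)
def tri(a,b):
    o1,d1=ray("scene",a);o2,d2=ray("side",b);d1/=np.linalg.norm(d1);d2/=np.linalg.norm(d2)
    t=np.linalg.lstsq(np.c_[d1,-d2],o2-o1,rcond=None)[0];p,q=o1+d1*t[0],o2+d2*t[1];return (p+q)/2,np.linalg.norm(p-q)
for nm,a,b in[("Rrail_in",(300,268),(230,185)),("Rrail_out",(332,303),(227,152)),("Lrail_out",(225,190),(241,275)),("Lrail_in",(252,218),(237,240)),("ball",(338,96),(162,62))]:
    print(nm,tri(sc(*a),sd(*b)))
print("marks scene");
for p in[(62,136),(137,116),(195,156),(117,182)]: print(onz("scene",sc(*p)))
# outer corners
print("marks outer side")
for p in[(195,408),(372,388),(436,538),(236,565)]: print(onz("side",sd(*p)))
print("marks outer scene")
for p in[(45,135),(135,107),(214,158),(116,192)]: print(onz("scene",sc(*p)))
print("bin scene z=45 top corners: L back, near back(handle), z bottom")
for p,z in[((258,362),.045),((357,348),.045),((410,440),.045),((300,470),.045),((303,493),0),((410,472),0),((228,390),.041),((254,457),.041)]: print(p,onz("scene",sc(*p),z))
print("bin side")
for p,z in[((245,122),.045),((330,125),.045),((333,80),.045),((254,78),.045),((330,160),0),((242,152),0),((365,125),.041),((365,92),.041)]: print(p,onz("side",sd(*p),z))
print("bystand", onz("side",sd(117,515),0), onz("scene",(343.7,270),0))
E
```

```text
Rrail_in (array([ 0.54626963, -0.10316799,  0.03721956]), np.float64(0.00039152664675862057))
Rrail_out (array([ 0.54766135, -0.17674405,  0.03892388]), np.float64(0.0031186178250368394))
Lrail_out (array([0.53769276, 0.08035745, 0.04022544]), np.float64(0.0007722349249415366))
Lrail_in (array([0.54112295, 0.01176158, 0.03776799]), np.float64(0.0008687235096229383))
ball (array([ 0.61477943, -0.0450885 ,  0.20463992]), np.float64(0.00033940257967710253))
marks scene
[0.41995325 0.37037262 0.        ]
[0.53517222 0.38922685 0.        ]
[0.56515921 0.24491433 0.        ]
[0.44704728 0.21849299 0.        ]
marks outer side
[0.5794436  0.22674507 0.        ]
[0.4253544  0.19895377 0.        ]
[0.397806   0.37846809 0.        ]
[0.54716433 0.40542416 0.        ]
marks outer scene
[0.39952747 0.38233246 0.        ]
[0.54248649 0.41814865 0.        ]
[0.58622475 0.22975372 0.        ]
[0.43755201 0.19456756 0.        ]
bin scene z=45 top corners: L back, near back(handle), z bottom
(258, 362) [ 0.43166117 -0.24200367  0.045     ]
(357, 348) [ 0.52833164 -0.26103934  0.045     ]
(410, 440) [ 0.50689386 -0.39462172  0.045     ]
(300, 470) [ 0.40271224 -0.38864295  0.045     ]
(303, 493) [ 4.15449947e-01 -3.72311099e-01  1.11022302e-16]
(410, 472) [ 5.14685103e-01 -3.88281352e-01  1.11022302e-16]
(228, 390) [ 0.39119176 -0.26376959  0.041     ]
(254, 457) [ 0.37589295 -0.35452131  0.041     ]
bin side
(245, 122) [ 0.52742686 -0.24408028  0.045     ]
(330, 125) [ 0.42826703 -0.23670429  0.045     ]
(333, 80) [ 0.41371043 -0.36770689  0.045     ]
(254, 78) [ 0.5132835  -0.37314193  0.045     ]
(330, 160) [ 0.42639582 -0.23474291  0.        ]
(242, 152) [ 0.53014549 -0.25493244  0.        ]
(365, 125) [ 0.38618503 -0.24532434  0.041     ]
(365, 92) [ 0.37602767 -0.34001035  0.041     ]
bystand [0.63688515 0.35470985 0.        ] [ 0.67470591 -0.33622427  0.        ]
```

```bash
cat >> h.py <<'E'
def down(yaw,tilt=0.):
    # tool z down, tool x at world yaw; tilt about tool x (deg) after
    x=np.array([np.cos(yaw),np.sin(yaw),0]);z=np.array([0,0,-1.]);y=np.cross(z,x)
    return R.from_matrix(np.c_[x,y,z])*R.from_rotvec([np.radians(tilt),0,0])
def plan(wps,g,n=None,start=None):
    """wps: list of (pos, Rotation, nrows)"""
    s=get_state();p=np.array(s["tool_pos"]);r=R.from_rotvec(s["eef_rot"])
    if start: p,r=np.array(start[0]),start[1]
    rows=[]
    for P,Q,N in wps:
        P=np.array(P)
        dr=(r.inv()*Q).as_rotvec();p0,r0=p,r
        for k in range(1,N+1):
            tp=p0+(P-p0)*k/N;tq=r0*R.from_rotvec(dr*k/N)
            d=np.round(r.inv().apply(tp-p),3);w=np.round(np.degrees((r.inv()*tq).as_rotvec()),1)
            rows.append([(d+0.).tolist(),(w+0.).tolist(),g])
            p=p+r.apply(d);r=r*R.from_rotvec(np.radians(w))
    while len(rows)%5: rows.append([[0,0,0],[0,0,0],g])
    for i in range(0,len(rows),5): print(str(rows[i:i+5]).replace(" ",""))
    print("end",p,r.as_rotvec())
E
python3 - <<'E'
from h import *
Y=-np.pi/2-.1
plan([((.42,.5,.303),down(-.75),6),((.5,.1,.303),down(-1.3),9),((.45,-.27,.303),down(Y),10)],0.4)
E
```

```text
[[[0.044,0.013,0.0],[0.0,0.0,4.5],0.4],[[0.045,0.009,0.0],[0.0,0.0,4.4],0.4],[[0.046,0.006,0.0],[0.0,0.0,4.5],0.4],[[0.045,0.003,0.001],[0.0,0.0,4.5],0.4],[[0.046,-0.001,0.0],[0.0,0.0,4.5],0.4]]
[[[0.046,-0.005,0.0],[0.0,0.0,4.4],0.4],[[0.037,0.026,0.0],[0.0,0.0,3.5],0.4],[[0.038,0.025,0.0],[0.0,0.0,3.5],0.4],[[0.04,0.021,0.0],[0.0,0.0,3.5],0.4],[[0.041,0.02,0.0],[0.0,0.0,3.5],0.4]]
[[[0.042,0.017,0.0],[0.0,0.0,3.5],0.4],[[0.043,0.014,0.0],[0.0,0.0,3.5],0.4],[[0.044,0.011,0.0],[0.0,0.0,3.5],0.4],[[0.044,0.009,0.0],[0.0,0.0,3.5],0.4],[[0.045,0.006,0.0],[0.0,0.0,3.5],0.4]]
[[[0.034,0.015,0.0],[0.0,0.0,2.1],0.4],[[0.035,0.013,0.0],[0.0,0.0,2.2],0.4],[[0.035,0.012,0.0],[0.0,0.0,2.1],0.4],[[0.036,0.011,0.0],[0.0,0.0,2.1],0.4],[[0.036,0.01,0.0],[0.0,0.0,2.1],0.4]]
[[[0.037,0.008,0.0],[0.0,0.0,2.2],0.4],[[0.037,0.007,0.0],[0.0,0.0,2.1],0.4],[[0.036,0.005,0.0],[0.0,0.0,2.1],0.4],[[0.038,0.004,0.0],[0.0,0.0,2.2],0.4],[[0.037,0.003,0.0],[0.0,0.0,2.1],0.4]]
end [ 0.44974454 -0.27008677  0.30293903] [ 2.10725994e+00 -2.33000714e+00  5.63685311e-05]
```

Emit:
jog_arm([
  [[0.044,0.013,0],[0,0,4.5],0.4],
  [[0.045,0.009,0],[0,0,4.4],0.4],
  [[0.046,0.006,0],[0,0,4.5],0.4],
  [[0.045,0.003,0],[0,0,4.5],0.4],
  [[0.046,-0.001,0],[0,0,4.5],0.4],
])

```text
time: 1.45
tool_pos: [0.382, 0.5236, 0.3041]
eef_rot: [-2.964, 1.041, -0.0]
wrist_force: [1.3, 0.2, 0.2]
width: 0.0259
```

Emit:
jog_arm([
  [[0.046,-0.005,0],[0,0,4.4],0.4],
  [[0.037,0.026,0],[0,0,3.5],0.4],
  [[0.038,0.025,0],[0,0,3.5],0.4],
  [[0.04,0.021,0],[0,0,3.5],0.4],
  [[0.041,0.02,0],[0,0,3.5],0.4],
])

```text
time: 1.95
tool_pos: [0.4556, 0.3202, 0.304]
eef_rot: [-2.76, 1.501, -0.0]
wrist_force: [0.6, -0.7, 0.3]
width: 0.0257
```

Emit:
jog_arm([
  [[0.042,0.017,0],[0,0,3.5],0.4],
  [[0.043,0.014,0],[0,0,3.5],0.4],
  [[0.044,0.011,0],[0,0,3.5],0.4],
  [[0.044,0.009,0],[0,0,3.5],0.4],
  [[0.045,0.006,0],[0,0,3.5],0.4],
])

```text
time: 2.45
tool_pos: [0.5, 0.0985, 0.3044]
eef_rot: [-2.499, 1.902, -0.001]
wrist_force: [1.0, 0.0, -0.7]
width: 0.0258
```

Emit:
jog_arm([
  [[0.034,0.015,0],[0,0,2.1],0.4],
  [[0.035,0.013,0],[0,0,2.2],0.4],
  [[0.035,0.012,0],[0,0,2.1],0.4],
  [[0.036,0.011,0],[0,0,2.1],0.4],
  [[0.036,0.01,0],[0,0,2.1],0.4],
])

```text
time: 2.95
tool_pos: [0.4742, -0.086, 0.3043]
eef_rot: [-2.314, 2.124, -0.001]
wrist_force: [0.8, 1.0, 0.1]
width: 0.026
```

Emit:
jog_arm([
  [[0.037,0.008,0],[0,0,2.2],0.4],
  [[0.037,0.007,0],[0,0,2.1],0.4],
  [[0.036,0.005,0],[0,0,2.1],0.4],
  [[0.038,0.004,0],[0,0,2.2],0.4],
  [[0.037,0.003,0],[0,0,2.1],0.4],
])

```text
time: 3.45
tool_pos: [0.4494, -0.2716, 0.3042]
eef_rot: [-2.105, 2.331, -0.001]
wrist_force: [0.9, 0.9, 0.2]
width: 0.0262
```

```bash
python3 - <<'E'
from h import *
s=get_state(); im=viewer.snapshot("wrist"); cv2.imwrite("pics/wrist1.png",im)
np.save("s1.npy",np.r_[s["tool_pos"],s["eef_rot"]]); print(s["time"],s["tool_pos"],s["eef_rot"],s["width"],s["qpos"])
crop(im,0,0,512,384,1.55,"wrist1z.png")
E
```

```text
3.45 [ 0.44935938 -0.27160282  0.30421638] [-2.10525482e+00  2.33128645e+00 -9.52444864e-04] 0.02620909037863393 [-1.69691730e-01  1.10745047e-01 -3.15808050e-01  5.33863487e-05
 -1.14350985e+00  6.78622255e-02]
```

View pics/wrist1z.png

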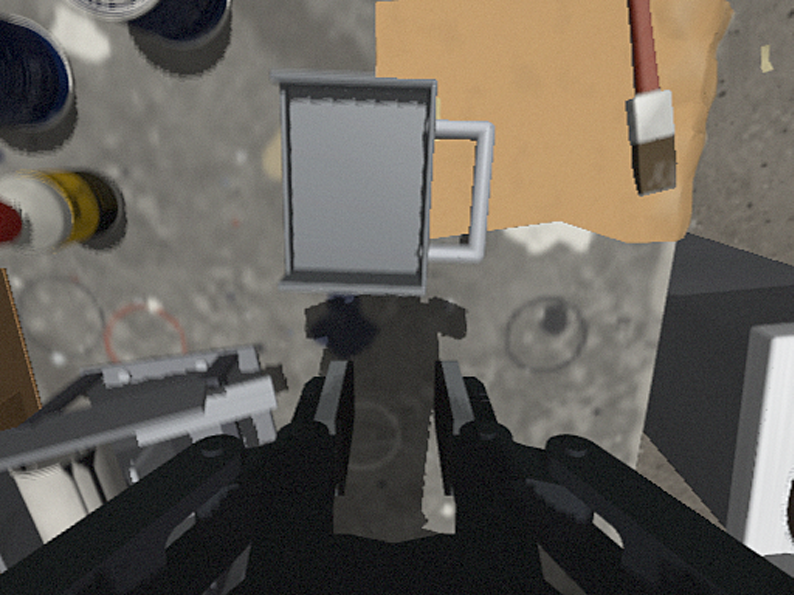

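```bash
python3 - <<'E'
from h import *
a=np.load("s1.npy");s=dict(tool_pos=a[:3],eef_rot=a[3:])
f=lambda x,y,z:onz("wrist",((x+.5)/1.55-.5,(y+.5)/1.55-.5),z,s)
for p,z in[((484,130),.037),((477,254),.037),((437,82),.045),((427,291),.045),((282,76),.045),((282,287),.045),((289,85),.018),((289,276),.018)]: print(p,f(*p,z))
a=f(484,130,.037);b=f(477,254,.037);d=b-a;print("yaw bar",np.arctan2(-d[0],d[1]))
a=f(437,82,.045);b=f(427,291,.045);d=b-a;print("yaw wall",np.arctan2(-d[0],d[1]))
E
```

```text
(484, 130) [ 0.38304751 -0.34641247  0.037     ]
(477, 254) [ 0.39174018 -0.26449534  0.037     ]
(437, 82) [ 0.41198767 -0.37751113  0.045     ]
(427, 291) [ 0.42899822 -0.24351576  0.045     ]
(282, 76) [ 0.50664519 -0.3905004   0.045     ]
(282, 287) [ 0.52930879 -0.25653082  0.045     ]
(289, 85) [ 0.50823887 -0.38809357  0.018     ]
(289, 276) [ 0.52983555 -0.25709619  0.018     ]
yaw bar -0.10571983188090049
yaw wall -0.12627336177757778
```

```bash
python3 - <<'E'
from h import *
Y=-np.pi/2-.125
plan([((.386,-.306,.180),down(Y),5),((.386,-.306,.092),down(Y),5)],0.4)
E
```

```text
[[[0.007,0.012,0.025],[0.0,0.0,0.2],0.4],[[0.008,0.012,0.025],[0.0,0.0,0.3],0.4],[[0.007,0.011,0.024],[0.0,0.0,0.2],0.4],[[0.008,0.012,0.025],[0.0,-0.1,0.2],0.4],[[0.008,0.012,0.025],[0.0,0.0,0.2],0.4]]
[[[0.0,0.0,0.018],[0.0,0.0,0.0],0.4],[[0.0,0.0,0.017],[0.0,0.0,0.0],0.4],[[0.0,0.0,0.018],[0.0,0.0,0.0],0.4],[[0.0,0.0,0.017],[0.0,0.0,0.0],0.4],[[0.0,0.0,0.018],[0.0,0.0,0.0],0.4]]
end [ 0.38576419 -0.30621547  0.09198458] [-2.07899348e+00  2.35513070e+00  9.38113745e-04]
```

Emit:
jog_arm([
  [[0.007,0.012,0.025],[0,0,0.2],0.4],
  [[0.008,0.012,0.025],[0,0,0.3],0.4],
  [[0.007,0.011,0.024],[0,0,0.2],0.4],
  [[0.008,0.012,0.025],[0,0,0.2],0.4],
  [[0.008,0.012,0.025],[0,0,0.2],0.4],
])

```text
time: 4.0
tool_pos: [0.3866, -0.3017, 0.1793]
eef_rot: [-2.085, 2.35, -0.001]
wrist_force: [-0.8, -0.4, -0.7]
width: 0.0256
```

```bash
python3 - <<'E'
from h import *
s=get_state(); im=viewer.snapshot("wrist"); 
np.save("s1.npy",np.r_[s["tool_pos"],s["eef_rot"]]); print(s["time"],s["tool_pos"],s["eef_rot"],s["width"],s["qpos"])
print(proj("wrist",[[.386,-.306,.035],[.3914,-.264,.035],[.381,-.348,.035]],s)*1.55)
crop(im,0,0,512,384,1.55,"wrist2z.png")
E
```

```text
4.0 [ 0.38655992 -0.3016866   0.17933686] [-2.08454049e+00  2.34980695e+00 -1.28256696e-03] 0.02564547270490453 [-2.60758474e-01  1.78781571e-01 -5.55950564e-01  1.24025802e-04
 -8.35145916e-01  1.41175981e-01]
[[393.66706552 301.52881438]
 [392.813189   384.56601665]
 [393.70414863 208.85063787]]
```

View pics/wrist2z.png

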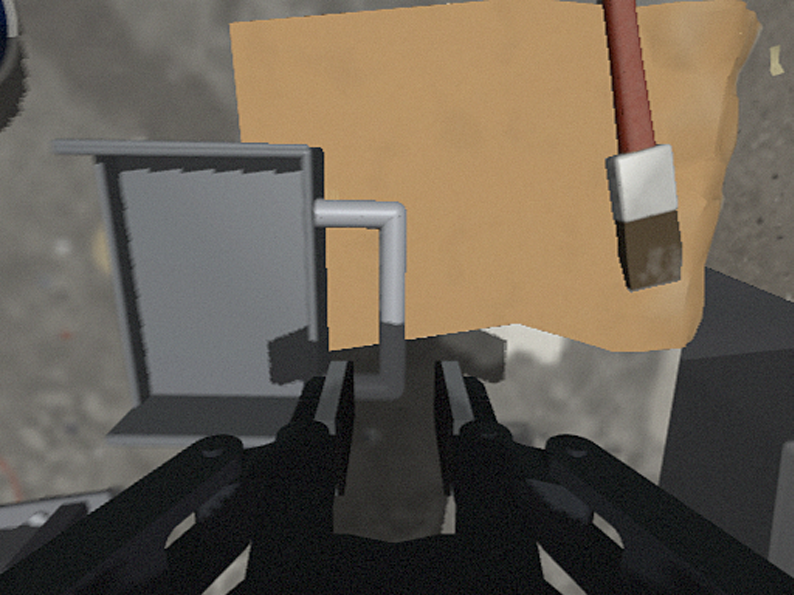

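Emit:
jog_arm([
  [[0.003,0,0.022],[0,0,0],0.4],
  [[0,0,0.022],[0,0,0],0.4],
  [[0,0,0.022],[0,0,0],0.4],
  [[0,0,0.022],[0,0,0],0.4],
  [[0,0,0.002],[0,0,0],0.4],
])

```text
time: 4.55
tool_pos: [0.3857, -0.304, 0.0882]
eef_rot: [2.083, -2.349, -0.005]
wrist_force: [-0.3, -0.3, 0.3]
width: 0.0256
```

Emit:
jog_arm([
  [[0,0,0],[0,0,0],1],
  [[0,0,0],[0,0,0],1],
  [[0,0,0],[0,0,0],1],
  [[0,0,0],[0,0,0],1],
  [[0,0,0],[0,0,0],1],
], squeeze=40)

```text
time: 5.05
tool_pos: [0.387, -0.3045, 0.0905]
eef_rot: [-2.084, 2.35, -0.002]
wrist_force: [1.2, -0.1, -2.4]
width: 0.0107
```

```bash
python3 - <<'E'
from h import *
s=get_state(); im=viewer.snapshot("wrist"); 
print(s["time"],s["tool_pos"],s["eef_rot"],s["width"],s["wrist_force"])
crop(im,0,0,512,384,1.55,"wrist3z.png")
im=viewer.snapshot("scene");crop(im,150,130,370,320,3,"scene3z.png")
E
```

```text
5.05 [ 0.38701878 -0.30451039  0.09047846] [-2.08438043e+00  2.34956238e+00 -1.81393475e-03] 0.010733559748831702 [ 1.24400125 -0.0920766  -2.41645003]
```

View pics/wrist3z.png

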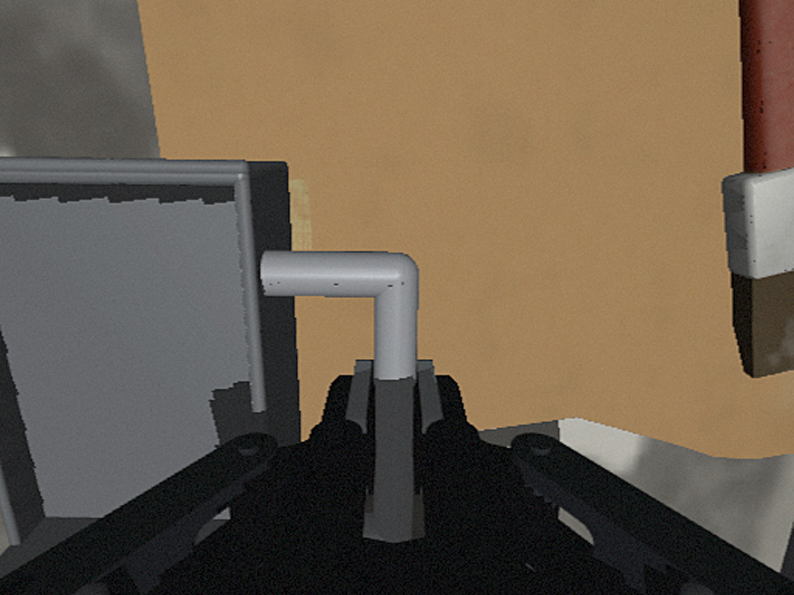

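View pics/scene3z.png

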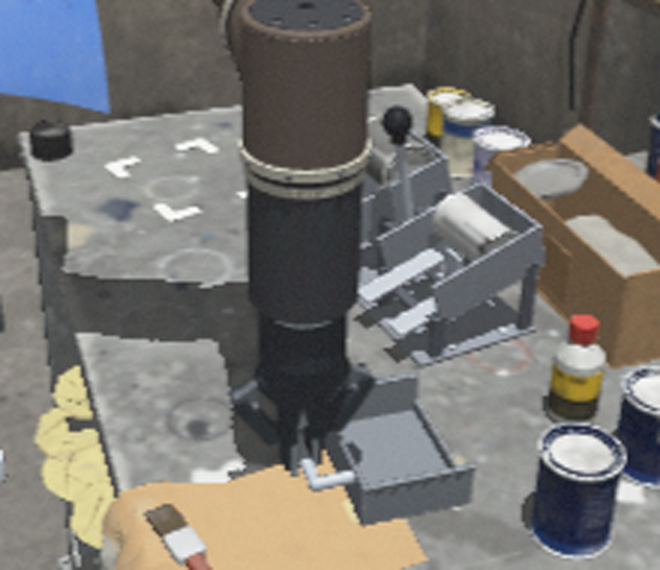

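```bash
python3 - <<'E'
from h import *
s=get_state();x=R.from_rotvec(s["eef_rot"]).as_matrix();print("tool yaw+90:",np.arctan2(x[1,0],x[0,0])+np.pi/2)
plan([((.386,-.142,.0895),down(-np.pi/2+.039),10)],1)
E
```

```text
tool yaw+90: -0.11940662906245247
[[[-0.016,0.002,0.0],[0.0,0.0,-0.9],1],[[-0.016,0.002,0.0],[0.0,0.0,-0.9],1],[[-0.016,0.001,0.0],[0.0,0.0,-0.9],1],[[-0.017,0.002,0.0],[0.0,0.0,-0.9],1],[[-0.016,0.001,0.0],[0.0,0.0,-0.9],1]]
[[[-0.016,0.0,0.0],[0.0,0.0,-0.9],1],[[-0.016,0.001,0.001],[0.0,0.0,-1.0],1],[[-0.017,0.0,0.0],[0.0,0.0,-0.9],1],[[-0.016,0.0,0.0],[-0.1,0.0,-0.9],1],[[-0.016,0.0,0.0],[0.0,0.0,-0.9],1]]
end [ 0.38580607 -0.14209259  0.08923793] [ 2.26426183e+00 -2.17672281e+00 -3.86199839e-04]
```

Emit:
jog_arm([
  [[-0.016,0.002,0],[0,0,-0.9],1],
  [[-0.016,0.002,0],[0,0,-0.9],1],
  [[-0.016,0.001,0],[0,0,-0.9],1],
  [[-0.017,0.002,0],[0,0,-0.9],1],
  [[-0.016,0.001,0],[0,0,-0.9],1],
])

```text
time: 5.65
tool_pos: [0.3858, -0.2226, 0.0902]
eef_rot: [-2.176, 2.266, -0.001]
wrist_force: [0.0, -2.5, -0.9]
width: 0.0107
```

Emit:
jog_arm([
  [[-0.016,0,0],[0,0,-0.9],1],
  [[-0.016,0.001,0],[0,0,-1.0],1],
  [[-0.017,0,0],[0,0,-0.9],1],
  [[-0.016,0,0],[0,0,-0.9],1],
  [[-0.016,0,0],[0,0,-0.9],1],
])

```text
time: 6.15
tool_pos: [0.3855, -0.1415, 0.0902]
eef_rot: [-2.265, 2.177, -0.0]
wrist_force: [1.1, -2.9, -1.1]
width: 0.0106
```

```bash
python3 - <<'E'
from h import *
s=get_state(); im=viewer.snapshot("wrist"); 
print(s["time"],s["tool_pos"],s["eef_rot"],s["width"],s["wrist_force"],s["qpos"])
crop(im,0,0,512,384,1.55,"wrist4z.png")
im=viewer.snapshot("scene");crop(im,200,130,360,300,3.5,"scene4z.png")
im=viewer.snapshot("side");crop(im,170,130,350,300,3.5,"side4z.png")
E
```

```text
6.15 [ 0.38546051 -0.14154782  0.09015496] [-2.26523400e+00  2.17676794e+00 -4.54230373e-04] 0.010591320254339703 [ 1.10115123 -2.90511764 -1.07731984] [ 1.34253101e-01  2.06302601e-01 -8.21137560e-01  4.38073718e-04
 -5.43176337e-01 -9.48017519e-02]
```

View pics/wrist4z.png

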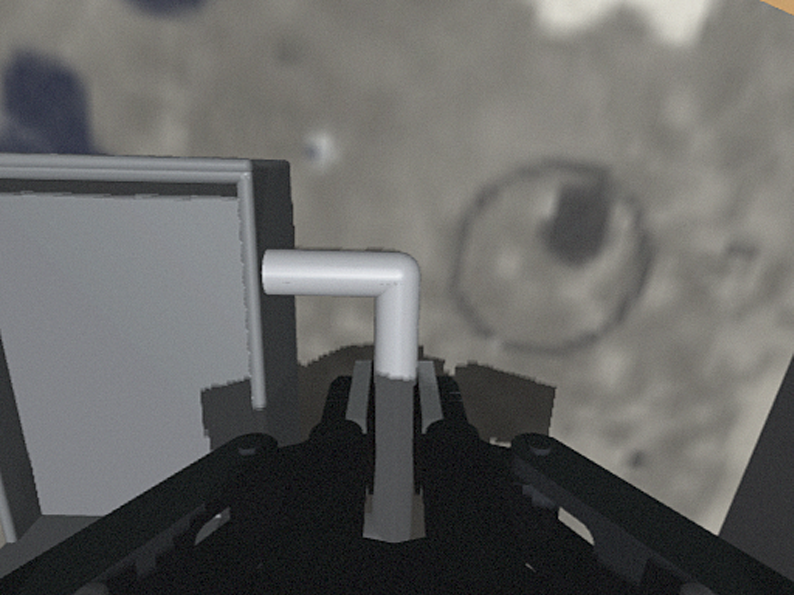

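View pics/scene4z.png

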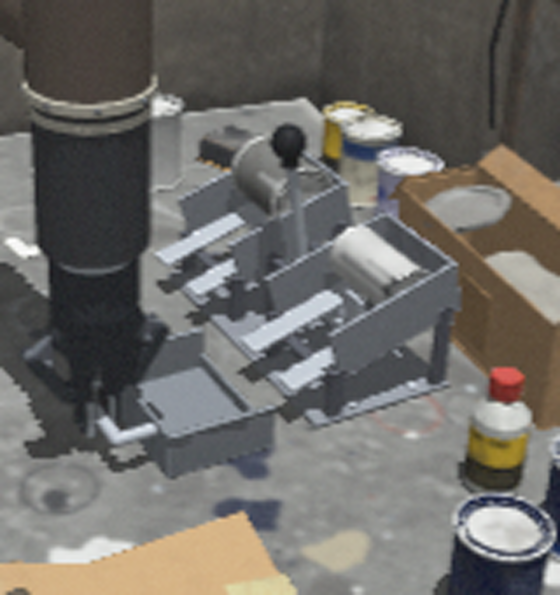

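View pics/side4z.png

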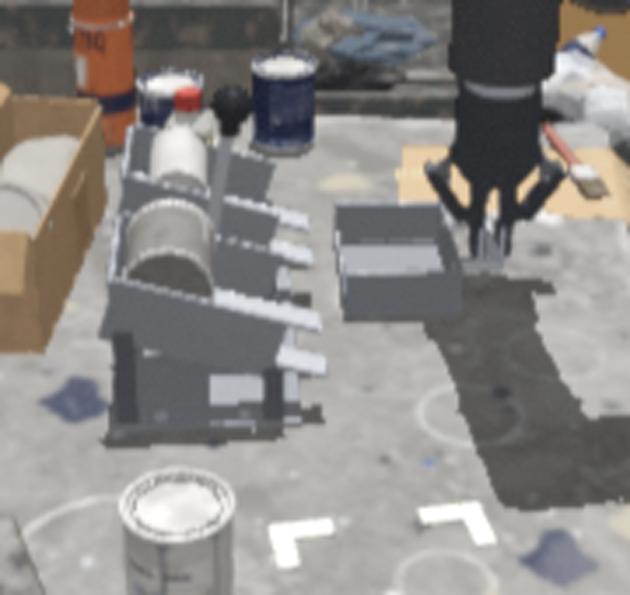

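Emit:
jog_arm([
  [[0,-0.008,0],[0,0,0],1],
  [[0,-0.008,0],[0,0,0],1],
  [[0,-0.008,0],[0,0,0],1],
  [[0,-0.006,0],[0,0,0],1],
  [[0,0,0],[0,0,0],1],
])

```text
time: 6.8
tool_pos: [0.4117, -0.1422, 0.0895]
eef_rot: [2.258, -2.175, -0.009]
wrist_force: [-11.6, -1.7, 13.1]
width: 0.0106
```

```bash
python3 - <<'E'
from h import *
sc=lambda x,y:(200+x/3.5-.36,130+y/3.5-.36); sd=lambda x,y:(170+x/3.5-.36,130+y/3.5-.36)
print("foot scene",onz("scene",sc(312,420),.0),"side",onz("side",sd(284,432),.0))
s=get_state(); print(s["time"],s["tool_pos"],s["wrist_force"],s["width"])
im=viewer.snapshot("scene");crop(im,200,160,330,280,5,"scene5z.png")
im=viewer.snapshot("side");crop(im,190,150,320,260,5,"side5z.png")
E
```

```text
foot scene [ 0.57500492 -0.18276334  0.        ] side [0.57062262 0.11038111 0.        ]
6.8 [ 0.41165952 -0.14222866  0.08947877] [-11.57070817  -1.65758482  13.12328729] 0.010602494922761387
```

View pics/scene5z.png

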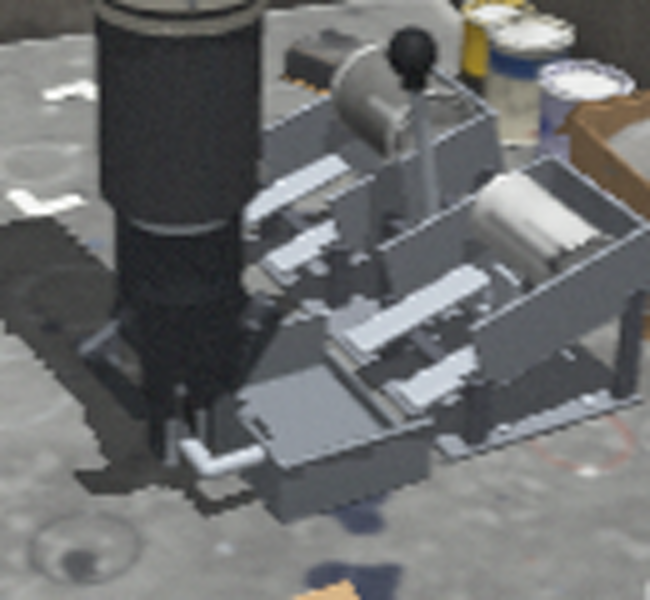

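View pics/side5z.png

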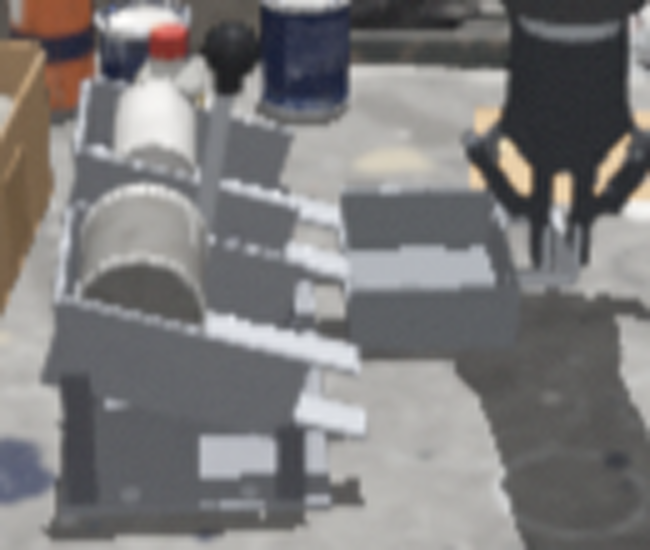

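```bash
python3 - <<'E'
from h import *
sc=lambda x,y:(200+x/5-.4,160+y/5-.4); sd=lambda x,y:(190+x/5-.4,150+y/5-.4)
for p,z in[((280,521),0),((430,480),0),((288,468),.045),((428,422),.045),((242,398),.045)]:print(p,onz("scene",sc(*p),z))
for p,z in[((352,360),0),((515,345),0),((350,292),.045),((515,287),.045),((343,195),.045)]:print("side",p,onz("side",sd(*p),z))
s=get_state();im=viewer.snapshot("wrist");crop(im,0,0,512,384,1.55,"wrist5z.png")
mo=np.array([.549,-.137,0]);c,sn=np.cos(.039),np.sin(.039)
X=np.array([c,sn,0]);Yv=np.array([-sn,c,0])
for y,z in[(-.069,.045),(.069,.045),(-.069,0),(.069,0)]: print(np.round((proj("scene",mo+Yv*y+[0,0,z])-[199.6,159.6])*5),np.round((proj("side",mo+Yv*y+[0,0,z])-[189.6,149.6])*5))
E
```

```text
(280, 521) [ 0.44949995 -0.20465114  0.        ]
(430, 480) [ 0.55100569 -0.20574924  0.        ]
(288, 468) [ 0.44979433 -0.21344968  0.045     ]
(428, 422) [ 0.54683012 -0.20609978  0.045     ]
(242, 398) [ 0.45392556 -0.13773879  0.045     ]
side (352, 360) [ 0.54350483 -0.05569386  0.        ]
side (515, 345) [ 0.44226292 -0.07425601  0.        ]
side (350, 292) [ 0.54509922 -0.06026341  0.045     ]
side (515, 287) [ 0.44483165 -0.06707603  0.045     ]
side (343, 195) [ 0.54814733 -0.19160587  0.045     ]
[[435. 420.]] [[337. 185.]]
[[327. 310.]] [[348. 286.]]
[[431. 480.]] [[337. 245.]]
[[325. 367.]] [[347. 350.]]
```

View pics/wrist5z.png

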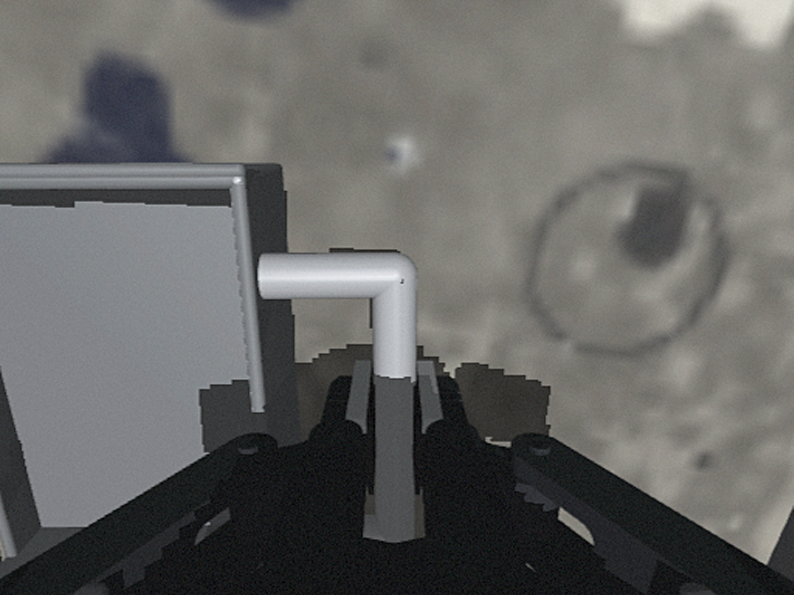

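Emit:
jog_arm([
  [[0,0,0],[0,0,0],1],
  [[0,0,0],[0,0,0],1],
  [[0,0,0],[0,0,0],1],
  [[0,0,0],[0,0,0],1],
  [[0,0,0],[0,0,0],1],
])

```text
time: 7.45
tool_pos: [0.4117, -0.1422, 0.0895]
eef_rot: [2.259, -2.175, -0.008]
wrist_force: [-11.2, -1.1, 12.7]
width: 0.0109
```

```bash
python3 - <<'E'
from h import *
sc=lambda x,y:(200+x/5-.4,160+y/5-.4); sd=lambda x,y:(190+x/5-.4,150+y/5-.4)
for p in[(328,500),(328,440),(312,320),(360,490)]:print("side",p,onz("side",sd(*p),0.004))
s0=lambda x,y:(170+x/3-.33,140+y/3-.33)
for p in[(275,243),(352,330),(300,262)]:print("scene",p,onz("scene",s0(*p),0.004))
im=cv2.imread("pics/scene0.png");crop(im,240,160,340,255,7,"rackscene.png")
im=cv2.imread("pics/side0.png");crop(im,190,155,275,260,6,"rackside.png")
s=get_state();print(R.from_rotvec(s["eef_rot"]).as_matrix().round(4),s["torque"])
E
```

```text
side (328, 500) [0.55862997 0.09970869 0.004     ]
side (328, 440) [0.5584649  0.03986682 0.004     ]
side (312, 320) [ 0.56813426 -0.0977191   0.004     ]
side (360, 490) [0.5409953  0.09003561 0.004     ]
scene (275, 243) [5.66533155e-01 5.66446889e-04 4.00000000e-03]
scene (352, 330) [ 0.56694614 -0.18533146  0.004     ]
scene (300, 262) [ 0.57519973 -0.04743182  0.004     ]
[[ 3.760e-02 -9.993e-01 -7.500e-03]
 [-9.993e-01 -3.760e-02 -8.000e-04]
 [ 5.000e-04  7.600e-03 -1.000e+00]] [-0.55048582  4.07427586  0.02929426]
```

View pics/rackscene.png

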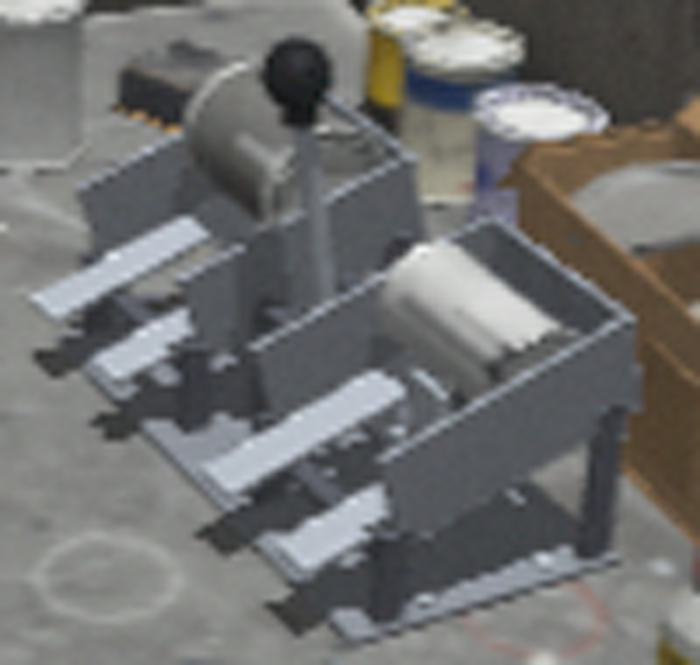

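View pics/rackside.png

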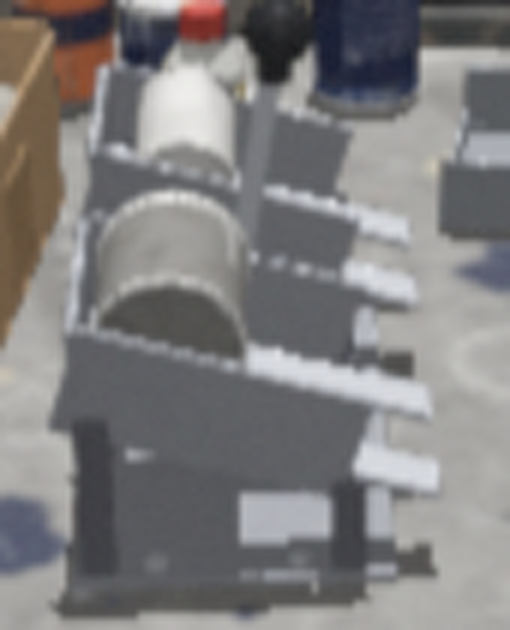

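```bash
python3 - <<'E'
from h import *
rs=lambda x,y:(240+x/7-.43,160+y/7-.43); rd=lambda x,y:(190+x/6-.42,155+y/6-.42)
print("foot front z=.004")
for p in[(90,367),(140,425),(205,500),(260,545),(340,640)]:print(p,onz("scene",rs(*p),.003))
def tri(a,b):
    o1,d1=ray("scene",a);o2,d2=ray("side",b);d1/=np.linalg.norm(d1);d2/=np.linalg.norm(d2)
    t=np.linalg.lstsq(np.c_[d1,-d2],o2-o1,rcond=None)[0];p,q=o1+d1*t[0],o2+d2*t[1];return (p+q)/2,np.linalg.norm(p-q)
# rail corners: left front corner / right front corner
for nm,a,b in[("R in L",(203,468),(415,302)),("R in R",(235,490),(410,270)),("R out L",(275,540),(408,240)),("R out R",(305,572),(408,215)),
 ("L out L",(32,297),(438,490)),("L out R",(52,318),(432,465)),("L in L",(93,355),(430,415)),("L in R",(115,380),(430,390))]:
    print(nm,tri(rs(*a),rd(*b)))
E
```

```text
foot front z=.004
(90, 367) [0.56296773 0.06831124 0.003     ]
(140, 425) [0.56262955 0.00676676 0.003     ]
(205, 500) [ 0.56237722 -0.06695906  0.003     ]
(260, 545) [ 0.5691356  -0.11132286  0.003     ]
(340, 640) [ 0.56756153 -0.19169675  0.003     ]
R in L (array([ 0.54771459, -0.0908258 ,  0.03911576]), np.float64(0.0008770913558620193))
R in R (array([ 0.55011068, -0.11860293,  0.04303875]), np.float64(0.0009356975063979642))
R out L (array([ 0.55054257, -0.1580033 ,  0.04024231]), np.float64(0.00028977389492112766))
R out R (array([ 0.55040485, -0.18630137,  0.04109276]), np.float64(0.00045568402115305856))
L out L (array([0.53869696, 0.08832938, 0.03986548]), np.float64(4.888484883376905e-05))
L out R (array([0.54063132, 0.06601354, 0.03890102]), np.float64(0.0009449522600864021))
L in L (array([0.54220604, 0.02218219, 0.03988108]), np.float64(0.0019011529102199683))
L in R (array([ 0.54222693, -0.00286513,  0.0390661 ]), np.float64(0.002806199862777979))
```

Emit:
jog_arm([
  [[0,0.003,0],[0,0,0],1],
  [[0,0.003,0],[0,0,0],1],
  [[0,0.003,0],[0,0,0],1],
  [[0,0,0],[0,0,0],1],
  [[0,0,0],[0,0,0],1],
])

```text
time: 7.95
tool_pos: [0.4065, -0.1413, 0.09]
eef_rot: [2.265, -2.177, 0.0]
wrist_force: [0.2, -3.1, -0.3]
width: 0.0103
```

```bash
python3 - <<'E'
from h import *
s=get_state();print(s["time"],s["tool_pos"],R.from_rotvec(s["eef_rot"]).as_matrix().round(4),s["wrist_force"],s["torque"])
E
```

```text
7.95 [ 0.40653464 -0.14133825  0.09000672] [[ 3.950e-02 -9.992e-01  0.000e+00]
 [-9.992e-01 -3.950e-02 -2.000e-04]
 [ 2.000e-04 -0.000e+00 -1.000e+00]] [ 0.17123482 -3.07521971 -0.31097536] [-0.9867366  -0.06508888 -0.05694644]
```

Emit:
jog_arm([
  [[0,-0.002,0],[0,0,0],1],
  [[0,-0.001,0],[0,0,0],1],
  [[0,0,0],[0,0,0],1],
  [[0,0,0],[0,0,0],1],
  [[0,0,0],[0,0,0],1],
])

```text
time: 8.45
tool_pos: [0.4066, -0.1413, 0.0895]
eef_rot: [2.261, -2.175, -0.006]
wrist_force: [-8.7, -0.0, 10.6]
width: 0.0106
```

```bash
python3 - <<'E'
from h import *
s=get_state();print(s["time"],s["tool_pos"],R.from_rotvec(s["eef_rot"]).as_matrix()[:,2].round(4),s["wrist_force"],s["torque"])
E
```

```text
8.45 [ 0.40661353 -0.14134304  0.0895377 ] [-5.8e-03 -3.0e-04 -1.0e+00] [-8.72135020e+00 -3.03834913e-03  1.05746998e+01] [ 0.01477021  3.12691246 -0.03189291]
```

Emit:
jog_arm([
  [[0,-0.002,0],[0,0,0],1],
  [[0,-0.001,0],[0,0,0],1],
  [[0,0,0],[0,0,0],1],
  [[0,0,0],[0,0,0],1],
  [[0,0,0],[0,0,0],1],
])

```text
time: 8.95
tool_pos: [0.4067, -0.1414, 0.0892]
eef_rot: [2.257, -2.174, -0.012]
wrist_force: [-16.7, 2.7, 20.8]
width: 0.0106
```

```bash
python3 - <<'E'
from h import *
s=get_state();print(s["time"],s["tool_pos"],R.from_rotvec(s["eef_rot"]).as_matrix()[:,2].round(4),s["wrist_force"],s["torque"])
E
```

```text
8.95 [ 0.40672154 -0.14138865  0.08915581] [-1.120e-02 -4.000e-04 -9.999e-01] [-16.71164489   2.70120534  20.81563794] [ 1.11168031  6.05807832 -0.00613566]
```

Emit:
jog_arm([
  [[0,0,-0.001],[0,0,0],1],
  [[0,0,-0.001],[0,0,0],1],
  [[0,0,-0.001],[0,0,0],1],
  [[0,0,0],[0,0,0],1],
  [[0,0,0],[0,0,0],1],
])

```text
time: 9.45
tool_pos: [0.4125, -0.1409, 0.0927]
eef_rot: [2.265, -2.177, -0.0]
wrist_force: [-0.8, 0.9, -3.6]
width: 0.0104
```

```bash
python3 - <<'E'
from h import *
s=get_state();print(s["time"],s["tool_pos"],R.from_rotvec(s["eef_rot"]).as_matrix()[:,2].round(4),s["wrist_force"],s["torque"])
E
```

```text
9.45 [ 0.41250016 -0.14086553  0.09274329] [-3.e-04  0.e+00 -1.e+00] [-0.75849234  0.86041246 -3.58929282] [0.04515662 0.40184964 0.03137018]
```

Emit:
jog_arm([
  [[0,-0.004,0],[0,0,0],1],
  [[0,-0.004,-0.001],[0,0,0],1],
  [[0.001,-0.004,0],[0,0,0],1],
  [[0,-0.003,0],[0,0,0],1],
  [[0,0,0],[0,0,0],1],
])

```text
time: 9.95
tool_pos: [0.4282, -0.1414, 0.0939]
eef_rot: [-2.265, 2.177, -0.001]
wrist_force: [-0.1, 0.0, -4.9]
width: 0.0103
```

```bash
python3 - <<'E'
from h import *
s=get_state();print(s["time"],s["tool_pos"],R.from_rotvec(s["eef_rot"]).as_matrix()[:,2].round(4),s["wrist_force"],s["torque"])
im=viewer.snapshot("scene");crop(im,200,160,330,280,5,"scene6z.png")
im=viewer.snapshot("side");crop(im,190,150,320,260,5,"side6z.png")
mo=s["tool_pos"]+np.array([.138,.0054,0]);mo[2]=0;c,sn=np.cos(.039),np.sin(.039)
print("mouth",mo);Yv=np.array([-sn,c,0])
for y,z in[(-.069,.045),(.069,.045),(-.069,0),(.069,0)]: print(np.round((proj("scene",mo+Yv*y+[0,0,z])-[199.6,159.6])*5),np.round((proj("side",mo+Yv*y+[0,0,z])-[189.6,149.6])*5))
E
```

```text
9.95 [ 0.42820322 -0.14135273  0.09389275] [ 5.e-04 -0.e+00 -1.e+00] [-0.13177238  0.03883481 -4.90632864] [-0.01752143  0.15498531  0.00240106]
mouth [ 0.56620322 -0.13595273  0.        ]
[[459. 412.]] [[312. 186.]]
[[350. 304.]] [[320. 287.]]
[[455. 472.]] [[311. 246.]]
[[348. 360.]] [[319. 350.]]
```

View pics/scene6z.png

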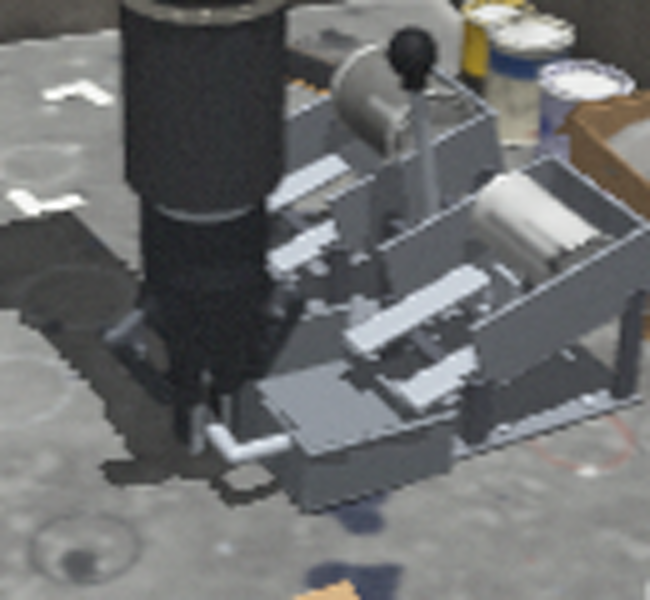

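View pics/side6z.png

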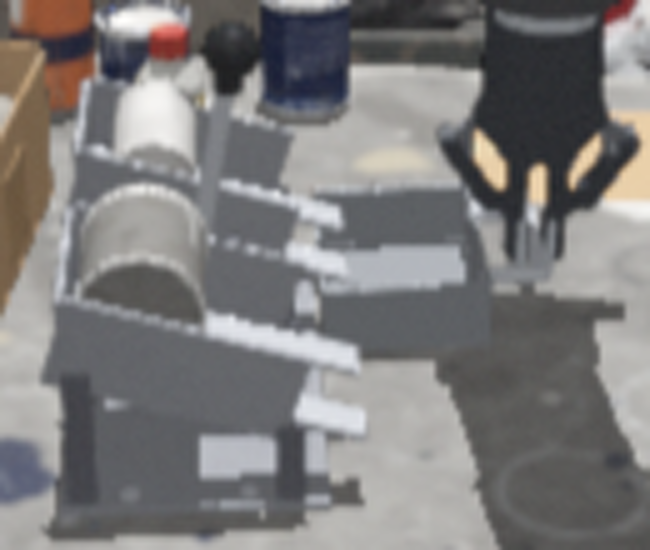

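Emit:
jog_arm([
  [[0,0,0.001],[0,0,0],1],
  [[0,0,0.001],[0,0,0],1],
  [[0,0,0.001],[0,0,0],0.4],
  [[0,0,0],[0,0,0],0.4],
  [[0,0,0],[0,0,0],0.4],
])

```text
time: 10.55
tool_pos: [0.428, -0.1413, 0.0912]
eef_rot: [-2.265, 2.176, -0.001]
wrist_force: [-0.1, 0.1, -0.3]
width: 0.0256
```

Emit:
jog_arm([
  [[0,0,-0.015],[0,0,0],0.4],
  [[0,0,-0.025],[0,0,0],0.4],
  [[0,0,-0.045],[0,0,0],0.4],
  [[0,0,-0.045],[0,0,0],0.4],
  [[0,0,-0.045],[0,0,0],0.4],
])

```text
time: 11.05
tool_pos: [0.4271, -0.1414, 0.2681]
eef_rot: [-2.264, 2.177, -0.001]
wrist_force: [1.7, -0.3, -0.0]
width: 0.0253
```

```bash
python3 - <<'E'
from h import *
s=get_state();print(s["time"],s["tool_pos"],s["wrist_force"],s["width"])
plan([((.5,-.05,.35),down(-np.pi/2+.039),5),((.58,.005,.35),down(-np.pi/2+.039),5)],1)
im=viewer.snapshot("wrist");crop(im,0,0,512,384,1.55,"wrist7z.png")
rk=np.array([.5665,-.1365])
for nm,P in dict(ball=[.6148,-.0451,.205],dockR=[.569,-.1377,0],lipR=[.5495,-.1385,.039],binc=[.5142,-.138,0]).items(): print(nm,proj("wrist",P,s)*1.55)
E
```

```text
11.05 [ 0.42714961 -0.14143301  0.26809301] [ 1.70461298 -0.309151   -0.04181259] 0.025311905781440092
[[[-0.018,-0.015,-0.016],[0.0,0.0,0.0],1],[[-0.017,-0.016,-0.017],[0.0,0.0,0.0],1],[[-0.018,-0.015,-0.016],[0.0,0.0,0.0],1],[[-0.018,-0.015,-0.016],[0.0,0.0,0.0],1],[[-0.017,-0.015,-0.017],[0.0,0.0,0.0],1]]
[[[-0.01,-0.017,0.0],[0.0,0.0,0.0],1],[[-0.011,-0.016,0.0],[0.0,0.0,0.0],1],[[-0.01,-0.017,0.0],[0.0,0.0,0.0],1],[[-0.011,-0.016,0.0],[0.0,0.0,0.0],1],[[-0.01,-0.017,0.0],[0.0,0.0,0.0],1]]
end [0.58044623 0.0047285  0.35020245] [-2.26444330e+00  2.17688009e+00 -8.92332249e-04]
ball [[-141.51316754  619.41715103]]
dockR [[190.77816905 248.7054289 ]]
lipR [[197.5097338  262.05470955]]
binc [[269.29535914 251.4288859 ]]
```

View pics/wrist7z.png

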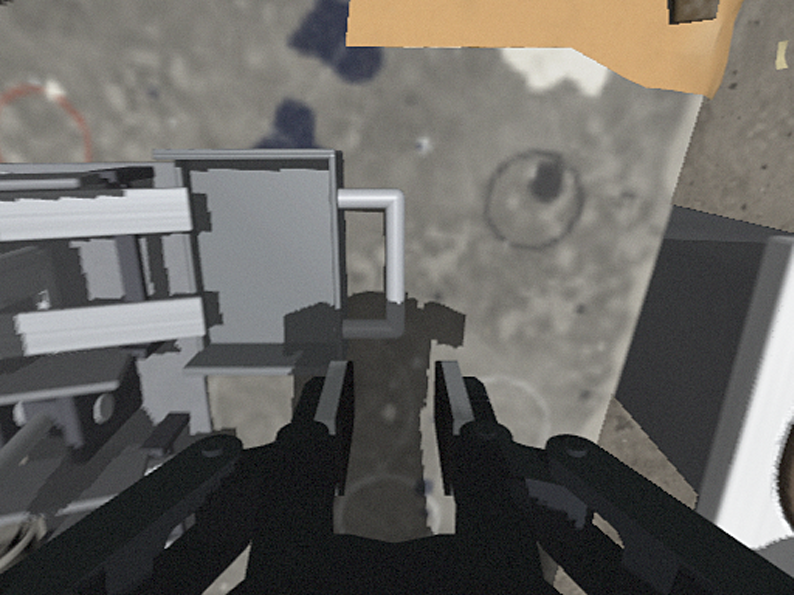

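Emit:
jog_arm([
  [[-0.018,-0.015,-0.016],[0,0,0],1],
  [[-0.017,-0.016,-0.017],[0,0,0],1],
  [[-0.018,-0.015,-0.016],[0,0,0],1],
  [[-0.018,-0.015,-0.016],[0,0,0],1],
  [[-0.017,-0.015,-0.017],[0,0,0],1],
])

```text
time: 11.6
tool_pos: [0.5003, -0.0496, 0.3487]
eef_rot: [-2.264, 2.177, -0.0]
wrist_force: [0.2, -0.9, 0.1]
width: 0.0001
```

Emit:
jog_arm([
  [[-0.01,-0.017,0],[0,0,0],1],
  [[-0.011,-0.016,0],[0,0,0],1],
  [[-0.01,-0.017,0],[0,0,0],1],
  [[-0.011,-0.016,0],[0,0,0],1],
  [[-0.01,-0.017,0],[0,0,0],1],
])

```text
time: 12.1
tool_pos: [0.5816, 0.0052, 0.3464]
eef_rot: [2.263, -2.177, -0.002]
wrist_force: [0.7, -0.2, 0.2]
width: 0.0
```

```bash
python3 - <<'E'
from h import *
s=get_state();print(s["time"],s["tool_pos"],s["wrist_force"],s["width"])
im=viewer.snapshot("wrist");crop(im,0,0,512,384,1.55,"wrist8z.png")
for nm,P in dict(ball=[.6148,-.0451,.205],dockR=[.569,-.1377,0],lipR=[.5495,-.1385,.039],binc=[.5142,-.138,0]).items(): print(nm,proj("wrist",P,s)*1.55)
for c in("wrist",):
  for r in viewer.spot_in(c,"lever_ball")[:2]: print(r)
E
```

```text
12.1 [0.5815641  0.00523352 0.34644794] [ 0.6793561  -0.18772302  0.19128339] 3.297206698960574e-05
ball [[319.17200454 198.01496741]]
dockR [[416.5023316   47.38915477]]
lipR [[447.34625226  37.47212273]]
binc [[487.83429453  50.14384249]]
{'extent': [178.8, 0.0, 230.4, 202.3], 'p': 0.9}
```

View pics/wrist8z.png

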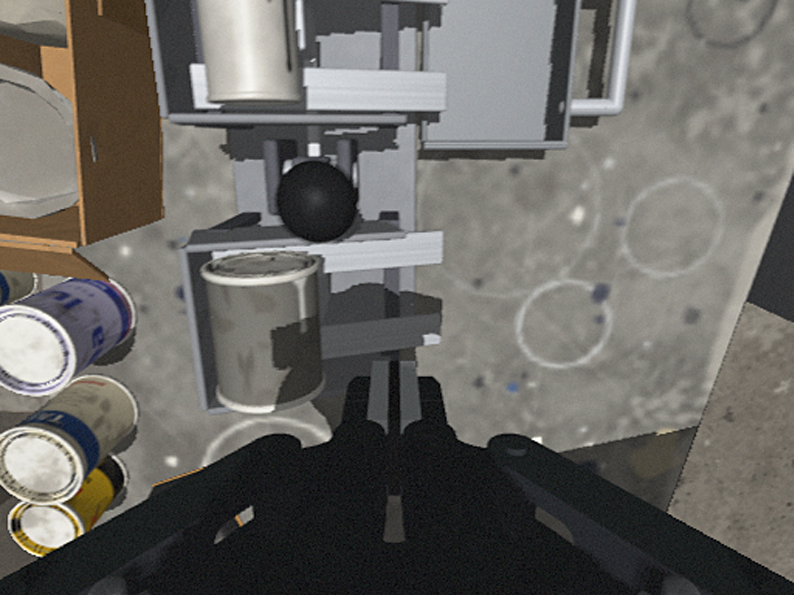

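Emit:
jog_arm([
  [[0.003,-0.016,0],[0,0,0],1],
  [[0.004,-0.016,0.018],[0,0,0],1],
  [[0,0,0.025],[0,0,0],1],
  [[0,0,0.025],[0,0,0],1],
  [[0,0,0.02],[0,0,0],1],
])

```text
time: 12.7
tool_pos: [0.6123, -0.0015, 0.2572]
eef_rot: [2.262, -2.177, -0.003]
wrist_force: [0.7, -0.5, -0.6]
width: -0.0002
```

```bash
python3 - <<'E'
from h import *
s=get_state();print(s["time"],s["tool_pos"],s["wrist_force"],s["width"])
im=viewer.snapshot("wrist");crop(im,0,0,512,384,1.55,"wrist9z.png")
E
```

```text
12.7 [ 0.612325   -0.00150402  0.25721206] [ 0.66048643 -0.46034483 -0.55800809] -0.00023900045011871222
```

View pics/wrist9z.png

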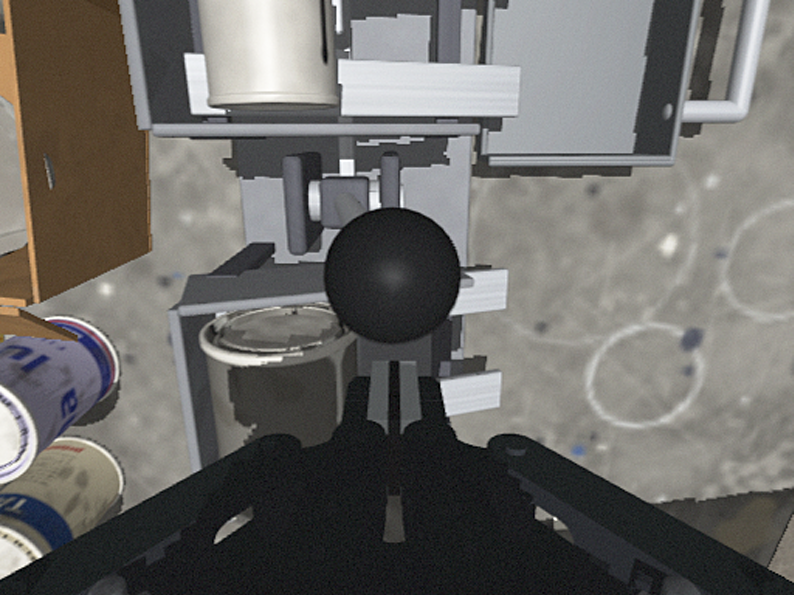

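Emit:
jog_arm([
  [[0.012,0,0],[0,0,0],1],
  [[0.015,0,0],[0,0,0],1],
  [[0.015,0,0],[0,0,0],1],
  [[0.016,0,0],[0,0,0],1],
  [[0.014,0,0],[0,0,0],1],
])

```text
time: 13.25
tool_pos: [0.6156, -0.0682, 0.2578]
eef_rot: [-2.257, 2.173, 0.012]
wrist_force: [0.9, 47.2, -15.7]
width: 0.0001
```

Emit:
jog_arm([
  [[0.002,0,0],[0,0,0],1],
  [[0,0,0],[0,0,0],1],
  [[0,0,0],[0,0,0],1],
  [[0,0,0],[0,0,0],1],
  [[0,0,0],[0,0,0],1],
])

```text
time: 13.75
tool_pos: [0.6159, -0.0705, 0.2573]
eef_rot: [-2.26, 2.173, 0.01]
wrist_force: [2.7, 24.9, -16.7]
width: 0.0002
```

```bash
python3 - <<'E'
from h import *
s=get_state();print(s["time"],s["tool_pos"],s["wrist_force"])
im=viewer.snapshot("scene");crop(im,220,150,340,270,5,"scene10z.png")
im=viewer.snapshot("side");crop(im,190,140,320,250,5,"side10z.png")
for t in(.3,.35,.38,.42):
    P=np.array([.6148,-.0451,.055])+[.039*.155*np.sin(t),-.155*np.sin(t),.155*np.cos(t)]
    print(t,np.round((proj("scene",P)-[219.6,149.6])*5),np.round((proj("side",P)-[189.6,139.6])*5))
E
```

```text
13.75 [ 0.61593564 -0.0704769   0.25725817] [  2.7396061   24.92751975 -16.74747764]
0.3 [[350. 141.]] [[229.  79.]]
0.35 [[356. 149.]] [[229.  78.]]
0.38 [[360. 154.]] [[229.  78.]]
0.42 [[364. 161.]] [[230.  78.]]
```

View pics/scene10z.png

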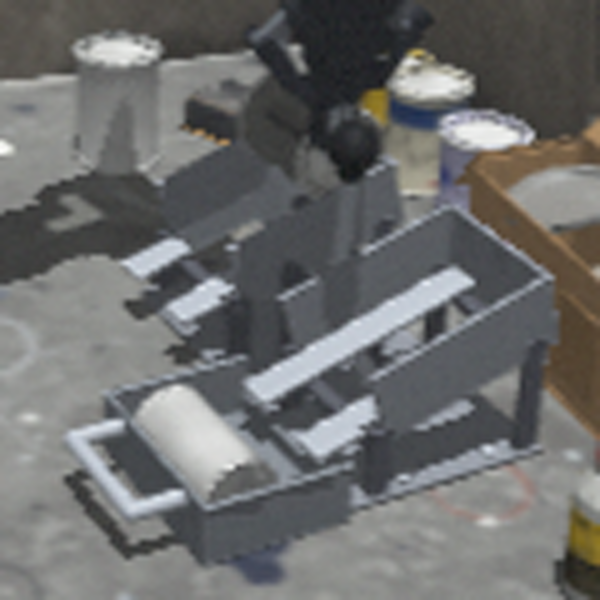

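View pics/side10z.png

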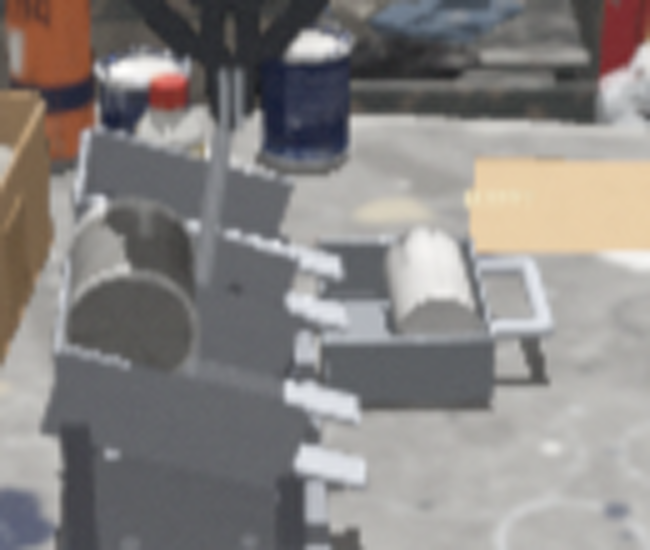

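Emit:
jog_arm([
  [[-0.002,0,0],[0,0,0],1],
  [[-0.001,0,0],[0,0,0],1],
  [[0,0,0],[0,0,0],1],
  [[0,0,0],[0,0,0],1],
  [[0,0,0],[0,0,0],1],
])

```text
time: 14.35
tool_pos: [0.6157, -0.0688, 0.258]
eef_rot: [-2.261, 2.175, 0.008]
wrist_force: [1.7, 19.5, -13.4]
width: 0.0002
```

Emit:
jog_arm([
  [[-0.008,0,0],[0,0,0],1],
  [[-0.008,0,0],[0,0,0],1],
  [[-0.008,0,0],[0,0,0],1],
  [[-0.008,0,0],[0,0,0],1],
  [[-0.008,0,0],[0,0,0],1],
])

```text
time: 14.85
tool_pos: [0.6146, -0.0317, 0.2607]
eef_rot: [-2.264, 2.177, -0.002]
wrist_force: [0.6, 0.9, 0.4]
width: -0.0
```

Emit:
jog_arm([
  [[-0.007,0,0],[0,0,0],1],
  [[-0.006,0,0],[0,0,0],1],
  [[-0.006,0,0],[0,0,0],1],
  [[-0.006,0,0],[0,0,0],1],
  [[-0.006,0,0],[0,0,0],1],
])

```text
time: 15.35
tool_pos: [0.613, -0.0006, 0.2598]
eef_rot: [2.264, -2.177, -0.0]
wrist_force: [-0.0, 0.0, 0.1]
width: 0.0002
```

Emit:
jog_arm([
  [[-0.004,0,-0.015],[0,0,0],0.4],
  [[0,0,-0.025],[0,0,0],0.4],
  [[0,0,-0.035],[0,0,0],0.4],
  [[0,0,-0.02],[0,0,0],0.4],
  [[0,0.02,0],[0,0,0],0.4],
])

```text
time: 15.85
tool_pos: [0.5951, 0.0027, 0.3578]
eef_rot: [-2.262, 2.175, -0.005]
wrist_force: [-0.1, -0.1, 0.1]
width: 0.0256
```

```bash
python3 - <<'E'
from h import *
s=get_state();print(s["time"],s["tool_pos"],s["wrist_force"],s["width"])
im=viewer.snapshot("scene");crop(im,200,150,330,270,5,"scene11z.png")
im=viewer.snapshot("side");crop(im,190,140,320,250,5,"side11z.png")
im=viewer.snapshot("wrist");crop(im,0,0,512,384,1.55,"wrist11z.png")
plan([((.5,-.12,.33),down(-np.pi/2+.03),4),((.42,-.142,.30),down(-np.pi/2+.03),4)],.4)
E
```

```text
15.85 [0.59513368 0.00265402 0.35781623] [-0.12035663 -0.13127638  0.13178995] 0.02555711480646235
[[[0.03,0.024,0.006],[0.0,0.0,0.1],0.4],[[0.029,0.025,0.007],[0.0,0.0,0.2],0.4],[[0.03,0.024,0.006],[0.0,0.0,0.1],0.4],[[0.03,0.024,0.006],[-0.1,0.0,0.1],0.4],[[0.005,0.02,0.008],[0.0,0.0,0.0],0.4]]
[[[0.005,0.02,0.007],[0.0,0.0,0.0],0.4],[[0.005,0.02,0.008],[0.0,0.0,0.0],0.4],[[0.005,0.02,0.007],[0.0,0.0,0.0],0.4],[[0,0,0],[0,0,0],0.4],[[0,0,0],[0,0,0],0.4]]
end [ 0.42035507 -0.14244996  0.30044181] [ 2.25525308e+00 -2.18671144e+00 -1.35783892e-03]
```

View pics/scene11z.png

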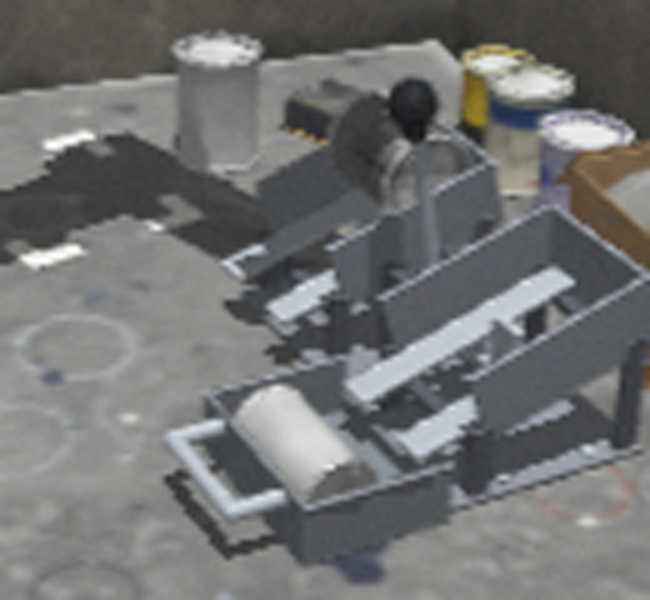

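View pics/wrist11z.png

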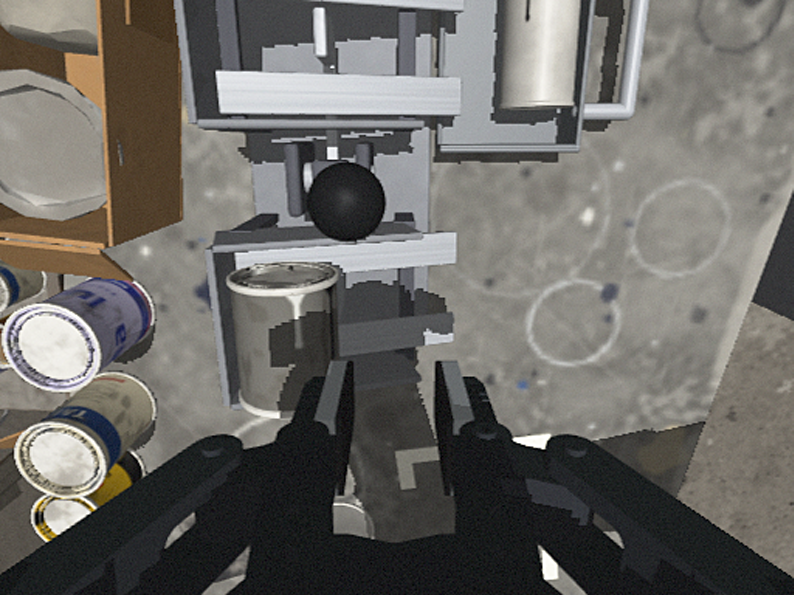

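Emit:
jog_arm([
  [[0.03,0.024,0.006],[0,0,0],0.4],
  [[0.03,0.024,0.006],[0,0,0],0.4],
  [[0.03,0.024,0.006],[0,0,0],0.4],
  [[0.03,0.024,0.006],[0,0,0],0.4],
  [[0.005,0.02,0.008],[0,0,0],0.4],
])

```text
time: 16.5
tool_pos: [0.481, -0.1292, 0.3224]
eef_rot: [2.262, -2.179, -0.0]
wrist_force: [0.3, 0.6, -0.2]
width: 0.0256
```

Emit:
jog_arm([
  [[0.005,0.02,0.01],[0,0,0],0.4],
  [[0.005,0.02,0.02],[0,0,0],0.4],
  [[0.002,0.02,0.04],[0,0,0],0.4],
  [[0,0,0.04],[0,0,0],0.4],
  [[0,0,0],[0,0,0],0.4],
])

```text
time: 17.0
tool_pos: [0.4195, -0.1417, 0.2089]
eef_rot: [2.259, -2.175, -0.009]
wrist_force: [0.3, -0.6, 0.0]
width: 0.0257
```

```bash
python3 - <<'E'
from h import *
s=get_state();print(s["time"],s["tool_pos"],R.from_rotvec(s["eef_rot"]).as_matrix().round(3)[:,0],s["wrist_force"],s["width"])
np.save("s2.npy",np.r_[s["tool_pos"],s["eef_rot"]])
im=viewer.snapshot("wrist");crop(im,0,0,512,384,1.55,"wrist12z.png")
E
```

```text
17.0 [ 0.41948936 -0.14165987  0.20893508] [ 0.038 -0.999 -0.   ] [ 0.33400056 -0.64615141  0.04533078] 0.02566399917382644
```

View pics/wrist12z.png

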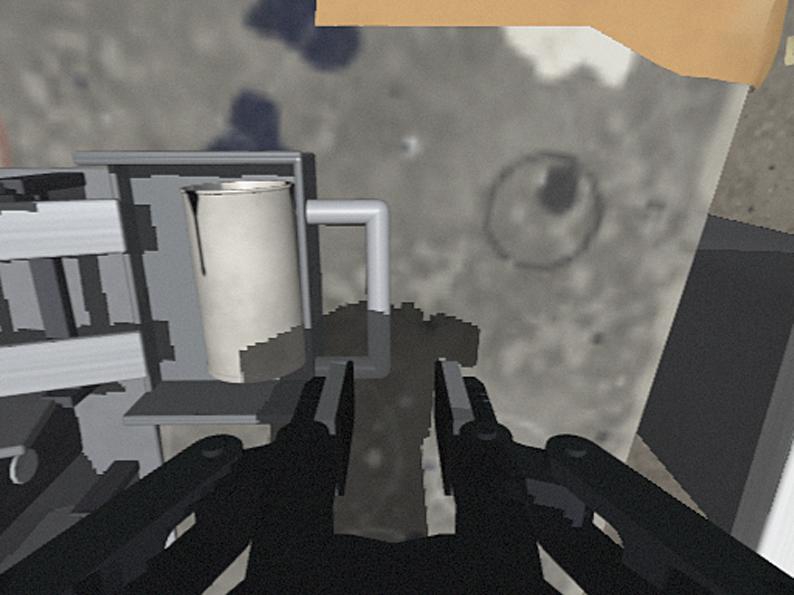

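```bash
python3 - <<'E'
from h import *
a=np.load("s2.npy");s=dict(tool_pos=a[:3],eef_rot=a[3:])
f=lambda x,y,z:onz("wrist",((x+.5)/1.55-.5,(y+.5)/1.55-.5),z,s)
A=f(377,208,.036);B=f(378,370,.036);d=B-A;print(A,B,(A+B)/2,np.arctan2(-d[0],d[1]))
A=f(301,153,.045);B=f(305,412,.045);print(A,B)
E
```

```text
[ 0.4278871  -0.18457552  0.036     ] [ 0.42476979 -0.09716404  0.036     ] [ 0.42632844 -0.14086978  0.036     ] 0.03564736009074615
[ 0.4631011  -0.20942182  0.045     ] [ 0.46312387 -0.07537913  0.045     ]
```

Emit:
jog_arm([
  [[0,-0.007,0.02],[0,0,0],0.4],
  [[0,0,0.03],[0,0,0],0.4],
  [[0,0,0.03],[0,0,0],0.4],
  [[0,0,0.025],[0,0,0],0.4],
  [[0,0,0.012],[0,0,0],0.4],
])

```text
time: 17.55
tool_pos: [0.4311, -0.1411, 0.0957]
eef_rot: [2.265, -2.176, 0.0]
wrist_force: [1.2, -0.6, -0.0]
width: 0.0259
```

Emit:
jog_arm([
  [[0,0,0],[0,0,0],0.4],
  [[0,0,0],[0,0,0],1],
  [[0,0,0],[0,0,0],1],
  [[0,0,0],[0,0,0],1],
  [[0,0,-0.001],[0,0,0],1],
], squeeze=40)

```text
time: 18.05
tool_pos: [0.43, -0.1412, 0.0976]
eef_rot: [-2.264, 2.176, -0.002]
wrist_force: [-0.3, -0.3, -3.5]
width: 0.0103
```

```bash
python3 - <<'E'
from h import *
s=get_state();print(s["time"],s["tool_pos"],R.from_rotvec(s["eef_rot"]).as_matrix().round(3)[:,0],s["wrist_force"],s["width"],s["qpos"])
im=viewer.snapshot("scene");crop(im,200,150,330,270,5,"scene13z.png")
E
```

```text
18.05 [ 0.42998178 -0.14124429  0.09760646] [ 0.039 -0.999 -0.   ] [-0.29133124 -0.25142601 -3.4885075 ] 0.010329119187521727 [ 1.20295039e-01  2.49937990e-01 -7.23884359e-01  1.39759054e-04
 -5.95341421e-01 -8.09321627e-02]
```

View pics/scene13z.png

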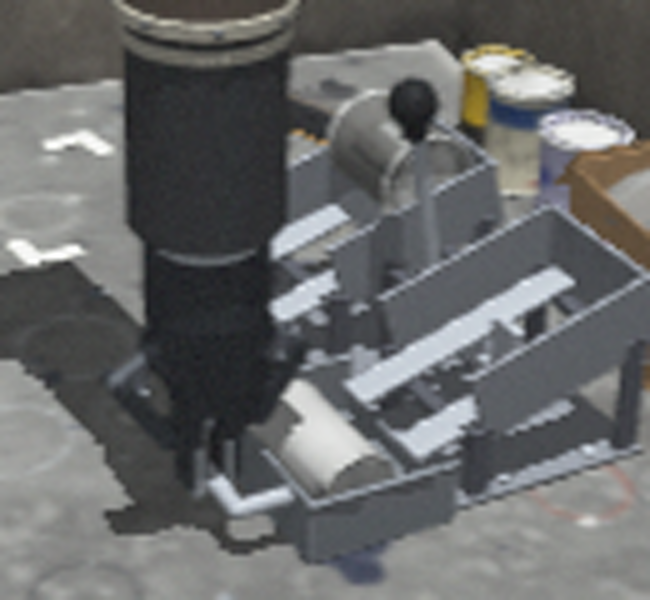

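```bash
python3 - <<'E'
from h import *
z=.0976
plan([((.384,-.143,z),down(-np.pi/2+.039),5),((.383,.17,z),down(-np.pi/2+.039),15),((.4044,.2876,z),down(-np.pi/2+.18),10)],1)
E
```

```text
[[[0.0,0.009,0.0],[0.0,0.0,0.0],1],[[0.0,0.009,0.0],[0.0,0.0,0.0],1],[[0.0,0.01,0.0],[-0.1,0.0,0.0],1],[[0.0,0.009,0.0],[0.0,0.0,0.0],1],[[0.0,0.009,0.0],[0.0,0.0,0.0],1]]
[[[-0.021,-0.001,0.0],[0.0,0.0,0.0],1],[[-0.021,-0.001,0.0],[0.0,0.0,0.0],1],[[-0.021,0.0,0.0],[0.0,0.0,0.0],1],[[-0.02,-0.001,0.0],[0.0,0.0,0.0],1],[[-0.021,-0.001,0.0],[0.0,0.0,0.0],1]]
[[[-0.021,-0.001,0.0],[0.0,0.0,0.0],1],[[-0.021,0.0,0.0],[0.0,0.0,0.0],1],[[-0.021,-0.001,0.0],[0.0,0.0,0.0],1],[[-0.021,-0.001,0.0],[0.0,0.0,0.0],1],[[-0.021,-0.001,0.0],[0.0,0.0,0.0],1]]
[[[-0.02,0.0,0.0],[0.0,0.0,0.0],1],[[-0.021,-0.001,0.0],[0.0,0.0,0.0],1],[[-0.021,-0.001,0.0],[0.0,0.0,0.0],1],[[-0.021,-0.001,0.0],[0.0,0.0,0.0],1],[[-0.021,0.0,0.0],[0.0,0.0,0.0],1]]
[[[-0.012,-0.003,0.0],[0.0,0.0,-0.8],1],[[-0.011,-0.002,0.0],[0.0,0.0,-0.8],1],[[-0.012,-0.003,0.0],[0.0,0.0,-0.8],1],[[-0.011,-0.004,0.0],[0.0,0.0,-0.8],1],[[-0.012,-0.003,0.0],[0.0,0.0,-0.8],1]]
[[[-0.011,-0.003,0.0],[0.0,0.0,-0.8],1],[[-0.012,-0.004,0.0],[0.0,0.0,-0.8],1],[[-0.011,-0.004,0.0],[0.0,0.0,-0.8],1],[[-0.011,-0.004,0.0],[0.0,0.0,-0.8],1],[[-0.012,-0.004,0.0],[0.0,0.0,-0.9],1]]
end [0.40472309 0.28810495 0.09758978] [ 2.41286182e+00 -2.01175556e+00 -2.85004299e-04]
```

Emit:
jog_arm([
  [[0,0.006,0],[0,0,0],1],
  [[0,0.01,0],[0,0,0],1],
  [[0,0.011,0],[0,0,0],1],
  [[0,0.011,0],[0,0,0],1],
  [[0,0.008,0],[0,0,0],1],
])

```text
time: 18.6
tool_pos: [0.3822, -0.1432, 0.097]
eef_rot: [-2.265, 2.177, -0.0]
wrist_force: [2.4, 0.2, -4.0]
width: 0.0099
```

```bash
python3 - <<'E'
from h import *
s=get_state();print(s["time"],s["tool_pos"],s["wrist_force"],s["width"],s["qpos"])
im=viewer.snapshot("scene");crop(im,180,150,330,270,5,"scene14z.png")
E
```

```text
18.6 [ 0.38224753 -0.14315484  0.09700252] [ 2.37837347  0.23677901 -4.02601681] 0.00992639757696219 [ 1.30793102e-01  1.88602349e-01 -8.19084803e-01 -9.31973107e-05
 -5.62917035e-01 -9.14025397e-02]
```

View pics/scene14z.png

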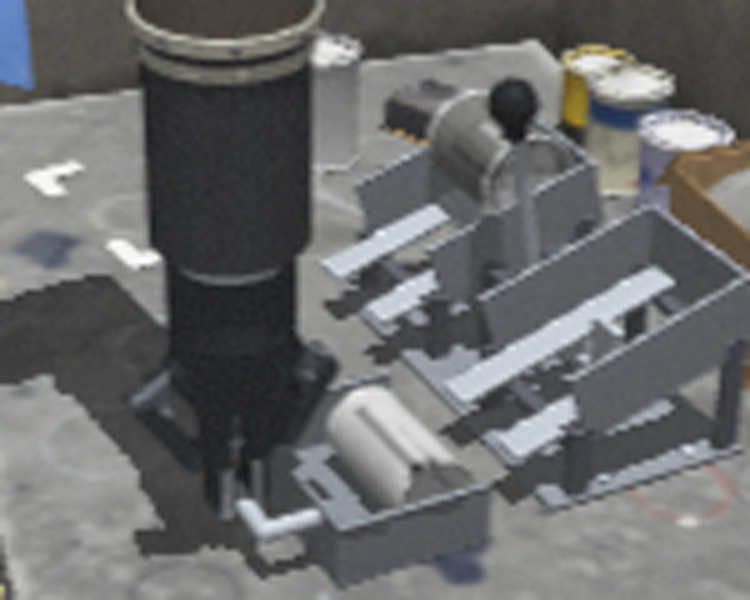

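Emit:
jog_arm([
  [[-0.01,0,0],[0,0,0],1],
  [[-0.018,0,0],[0,0,0],1],
  [[-0.021,-0.001,0],[0,0,0],1],
  [[-0.021,-0.001,0],[0,0,0],1],
  [[-0.021,-0.001,0],[0,0,0],1],
])

```text
time: 19.15
tool_pos: [0.3819, -0.052, 0.0969]
eef_rot: [2.262, -2.177, -0.001]
wrist_force: [0.5, -5.9, 1.1]
width: 0.0102
```

Emit:
jog_arm([
  [[-0.021,-0.001,0],[0,0,0],1],
  [[-0.021,0,0],[0,0,0],1],
  [[-0.021,-0.001,0],[0,0,0],1],
  [[-0.021,-0.001,0],[0,0,0],1],
  [[-0.021,-0.001,0],[0,0,0],1],
])

```text
time: 19.65
tool_pos: [0.3812, 0.0523, 0.0969]
eef_rot: [2.261, -2.175, -0.0]
wrist_force: [0.6, -9.6, 7.0]
width: 0.0103
```

```bash
python3 - <<'E'
from h import *
s=get_state();print(s["time"],s["tool_pos"],s["wrist_force"],s["width"],s["qpos"])
im=viewer.snapshot("scene");crop(im,180,150,330,270,5,"scene15z.png")
E
```

```text
19.65 [0.38121691 0.05227819 0.09686092] [ 0.62907384 -9.55936356  6.99631116] 0.010250098184858272 [ 0.65854036  0.15527317 -0.86744657  0.00091703 -0.55224422 -0.62081156]
```

View pics/scene15z.png

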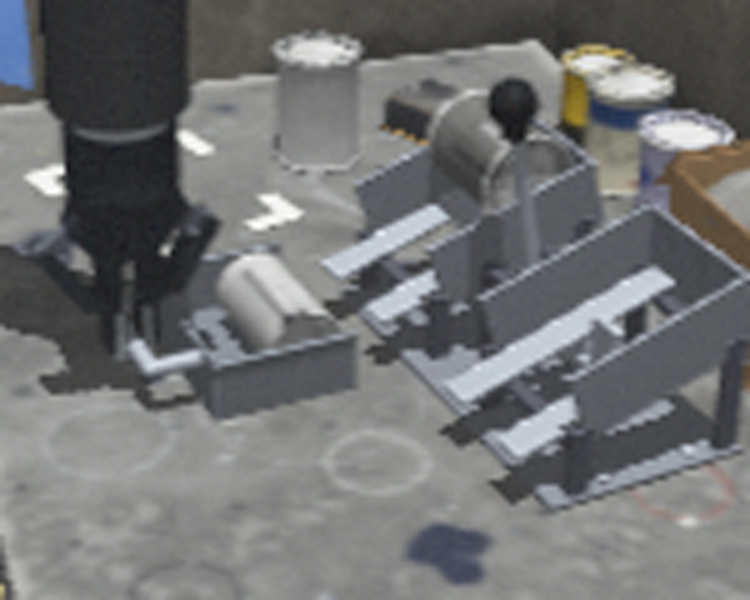

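Emit:
jog_arm([
  [[-0.021,-0.001,-0.001],[0,0,0],1],
  [[-0.021,-0.001,-0.001],[0,0,0],1],
  [[-0.021,-0.001,0],[0,0,0],1],
  [[-0.021,-0.001,0],[0,0,0],1],
  [[-0.021,-0.001,0],[0,0,0],1],
])

```text
time: 20.2
tool_pos: [0.3824, 0.1574, 0.0984]
eef_rot: [2.261, -2.176, -0.0]
wrist_force: [-0.6, -3.1, -2.8]
width: 0.0105
```

```bash
python3 - <<'E'
from h import *
s=get_state();print(s["time"],s["tool_pos"],s["wrist_force"],s["width"])
im=viewer.snapshot("scene");cv2.imwrite("pics/scene16.png",im)
im=viewer.snapshot("side");crop(im,170,200,350,345,4.2,"side16z.png")
plan([((.4044,.2876,s["tool_pos"][2]),down(-np.pi/2+.18),10)],1)
E
```

```text
20.2 [0.38241999 0.15737922 0.09837223] [-0.59375259 -3.07533061 -2.7938124 ] 0.01048100869120041
[[[-0.013,-0.003,0.0],[0.0,0.0,-0.8],1],[[-0.012,-0.002,0.0],[0.0,0.0,-0.8],1],[[-0.013,-0.003,0.0],[0.0,0.0,-0.8],1],[[-0.013,-0.003,0.0],[0.0,0.0,-0.8],1],[[-0.012,-0.004,0.0],[0.0,0.0,-0.8],1]]
[[[-0.013,-0.003,0.0],[0.0,0.0,-0.8],1],[[-0.012,-0.004,0.0],[0.0,0.0,-0.8],1],[[-0.012,-0.004,0.0],[0.0,0.0,-0.8],1],[[-0.013,-0.004,0.0],[0.0,0.0,-0.8],1],[[-0.012,-0.004,0.0],[0.0,0.0,-0.8],1]]
end [0.40459083 0.28751434 0.09875692] [ 2.41286550e+00 -2.01175457e+00  3.60748483e-05]
```

View pics/side16z.png

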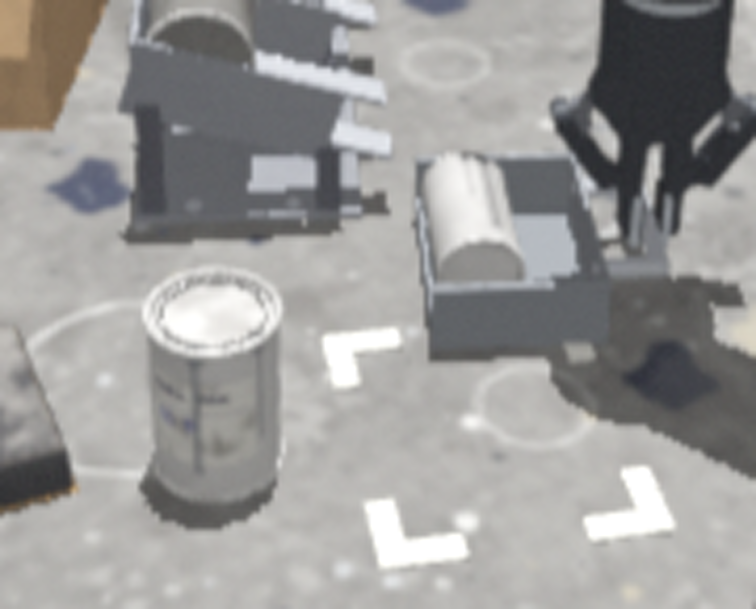

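Emit:
jog_arm([
  [[-0.013,-0.003,0],[0,0,-0.8],1],
  [[-0.012,-0.002,0],[0,0,-0.8],1],
  [[-0.013,-0.003,0],[0,0,-0.8],1],
  [[-0.013,-0.003,0],[0,0,-0.8],1],
  [[-0.012,-0.004,0],[0,0,-0.8],1],
])

```text
time: 20.8
tool_pos: [0.3945, 0.223, 0.0988]
eef_rot: [2.34, -2.095, -0.0]
wrist_force: [-0.7, -2.9, -2.6]
width: 0.0101
```

Emit:
jog_arm([
  [[-0.013,-0.003,0],[0,0,-0.8],1],
  [[-0.012,-0.004,0],[0,0,-0.8],1],
  [[-0.012,-0.004,0],[0,0,-0.8],1],
  [[-0.013,-0.004,0],[0,0,-0.8],1],
  [[-0.012,-0.004,0],[0,0,-0.8],1],
])

```text
time: 21.3
tool_pos: [0.4049, 0.2873, 0.0989]
eef_rot: [-2.412, 2.012, -0.0]
wrist_force: [-0.3, -2.5, -2.6]
width: 0.0102
```

```bash
python3 - <<'E'
from h import *
s=get_state();print(s["time"],s["tool_pos"],s["wrist_force"],s["width"])
m=R.from_rotvec(s["eef_rot"]).as_matrix();yaw=np.arctan2(m[1,0],m[0,0])+np.pi/2
c=s["tool_pos"][:2]+.086*np.array([np.cos(yaw),np.sin(yaw)]);print("bin centre",c,yaw)
im=viewer.snapshot("scene");crop(im,160,150,280,240,6,"scene17z.png")
im=viewer.snapshot("side");crop(im,190,240,350,345,4.8,"side17z.png")
im=viewer.snapshot("wrist");crop(im,0,0,512,384,1.55,"wrist17z.png")
E
```

```text
21.3 [0.40493102 0.28726516 0.09887538] [-0.26000235 -2.45443649 -2.61574568] 0.010204148339615285
bin centre [0.48953737 0.30268481] 0.18027319403236408
```

View pics/side17z.png

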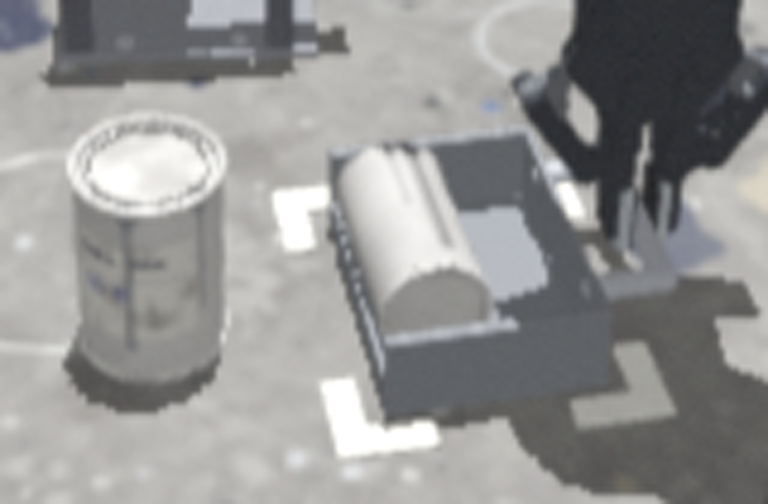

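View pics/scene17z.png

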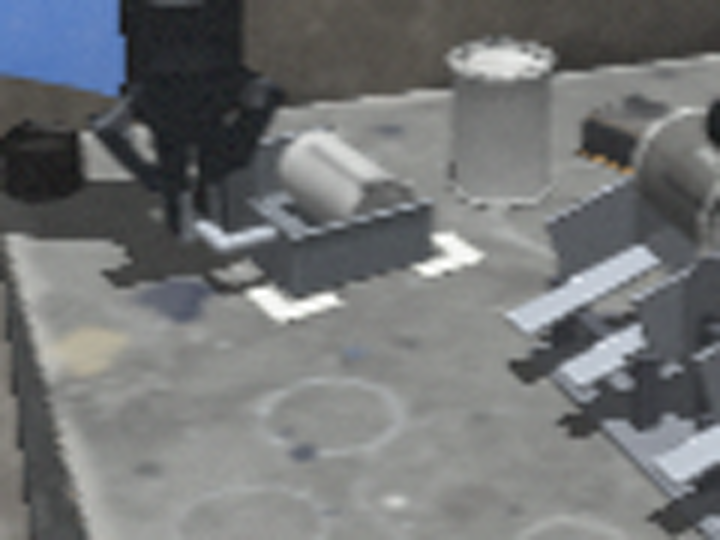

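View pics/wrist17z.png

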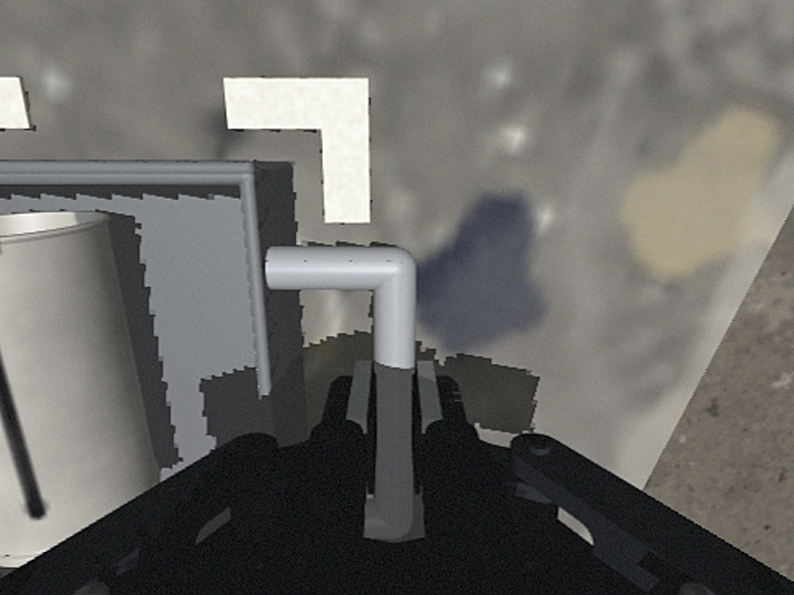

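Emit:
jog_arm([
  [[0,0,0.001],[0,0,0],1],
  [[0,0,0.001],[0,0,0],1],
  [[0,0,0.001],[0,0,0],1],
  [[0,0,0],[0,0,0],0.4],
  [[0,0,0],[0,0,0],0.4],
])

```text
time: 21.95
tool_pos: [0.4047, 0.2858, 0.0962]
eef_rot: [-2.411, 2.014, 0.0]
wrist_force: [-0.1, 0.5, 0.8]
width: 0.0256
```

Emit:
jog_arm([
  [[0,0,0],[0,0,0],0.4],
  [[0,0,-0.02],[0,0,0],0.4],
  [[0,0,-0.04],[0,0,0],0.4],
  [[0,0,-0.045],[0,0,0],0.4],
  [[0,0,-0.045],[0,0,0],0.4],
])

```text
time: 22.45
tool_pos: [0.4045, 0.2854, 0.2474]
eef_rot: [2.41, -2.014, 0.0]
wrist_force: [1.3, 1.1, -1.1]
width: 0.0256
```

```bash
python3 - <<'E'
from h import *
s=get_state();print(s["time"],s["tool_pos"],s["wrist_force"],s["width"])
im=viewer.snapshot("scene");crop(im,160,145,330,265,4.6,"scene18z.png")
im=viewer.snapshot("side");crop(im,190,140,350,345,2.9,"side18z.png")
im=viewer.snapshot("wrist");crop(im,0,0,512,384,1.55,"wrist18z.png");np.save("s3.npy",np.r_[s["tool_pos"],s["eef_rot"]])
E
```

```text
22.45 [0.40446012 0.28544218 0.24738166] [ 1.3121074   1.08438908 -1.07906626] 0.02563460106814206
```

View pics/wrist18z.png

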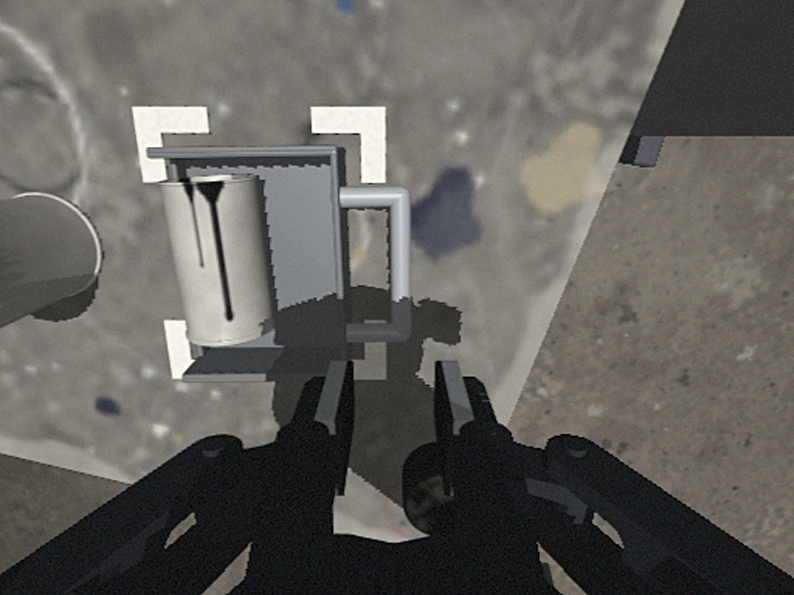

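View pics/side18z.png

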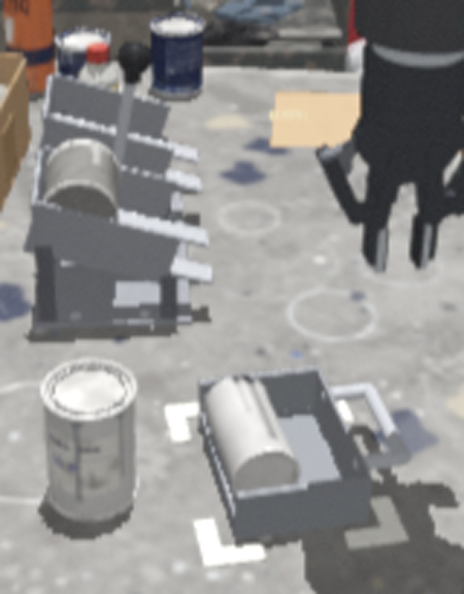

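View pics/scene18z.png

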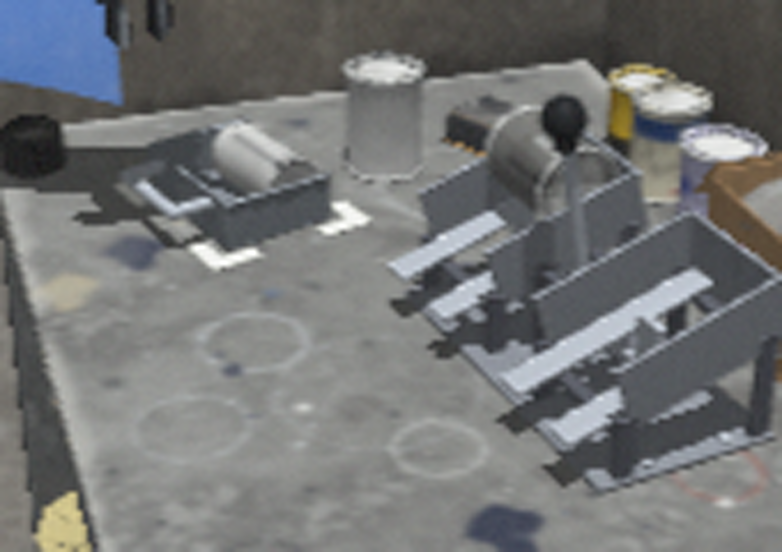

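```bash
python3 - <<'E'
from h import *
a=np.load("s3.npy");s=dict(tool_pos=a[:3],eef_rot=a[3:])
f=lambda x,y,z:onz("wrist",((x+.5)/1.55-.5,(y+.5)/1.55-.5),z,s)[:2]
M=np.array([f(*p,0) for p in[(133,107),(386,107),(386,380),(172,380)]]);print(M)
print("marks c",(M[0]+M[2])/2, "yaw",np.arctan2(*(M[0]-M[1])[::-1]))
B=np.array([f(*p,.045) for p in[(147,152),(340,152),(347,378),(182,378)]]);print(B,"bin c",(B[0]+B[2])/2,B.mean(0),np.arctan2(*(B[0]-B[1])[::-1]))
h=(f(400,192,.036)+f(404,330,.036))/2;print("handle",h,"bin c",h+.086*np.array([np.cos(.18),np.sin(.18)]))
s=get_state();print(s["time"],s["wrist_force"])
E
```

```text
[[0.57596386 0.22097135]
 [0.42570546 0.19362015]
 [0.39383989 0.37346694]
 [0.54398383 0.40076161]]
marks c [0.48490188 0.29721915] yaw 0.1800563668591527
[[0.54573122 0.24091651]
 [0.44475848 0.22254011]
 [0.42094757 0.35340742]
 [0.52021377 0.37145322]] bin c [0.4833394  0.29716196] [0.48291276 0.29707931] 0.1800234167599776
handle [0.40044714 0.27900453] bin c [0.4850577  0.29440108]
22.6 [ 0.29751813  0.30759275 -0.25685616]
```

Bin centre is within a few mm of the marks centre, at the same yaw; the gripper is clear, the lever is upright and the wide tin is in place.

```bash
python3 - <<'E'
from cell import close_job
print(close_job())
E
```

```text
the job is handed in; nothing more can be done
None
```

The job is done and handed in at about 22.6 s of robot time, but no verdict came back. The slim tin was in the right lane. I docked the bin there and leaned the lever right for about a second, and the tin rolled into the bin. I let the lever return to the centre, then slid the bin between the tape marks, let go and raised the gripper.

**Last checks:**
- **Bin:** its centre is within about 3 mm of the marks' centre, and both are turned 0.18 rad, so it sits square.
- **Tins and lever:** the slim tin lies in the bin against its low side. The wide tin is still behind its gate, and the lever stands upright.
- **Beside the rack:** the light tin looks undisturbed. I checked both it and the bottle only by eye, and the bottle was not in the last scene close-up.
- **Gripper:** it is clear of everything and the wrist force is near zero.

**What went off plan:**
- **Docking:** the bin stuck on friction on the first push because the arm also pressed it down. Raising the tool by a few millimetres freed it.
- **Lever:** I pushed it into its stop, with up to 47 N measured at the wrist. That was finger contact, so the 40 N limit for the arm and gripper body should not apply, though I could not confirm that.

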